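# Set the reading stand and hang the test cards

### The arm

A 6-joint arm with a two-finger parallel gripper is mounted at the origin on a cart in front of the work surface, level with it; the furniture and walls round the work are solid. World frame = base frame: x ahead of the robot, y to its left, z up, the work surface at z = 0. Lengths are in m, angles in rad, forces in N, time in s.
With the tool pointing down it reaches from about 0.35 to 0.975 m from the base axis. Payload 4.9 kg.
Tool frame: the origin (TCP) lies at the very end of the fingers, on their centre line; the grasp point (between the pads) lies 19 mm behind it; z points along the fingers, y is the line along which they close (so a half turn about z gives the same grasp; the last joint's range is limited). The gripper opens to 85 mm and grips with 20 to 120 N. Pads are 22 mm wide; open, the fingers measure 114 mm over their backs; the gripper's body (76 mm by 85 mm) begins 54 mm behind the grasp point. The pads swing forward as they close: fully open they stand 13 mm farther back than shut.
Start: joints at [-1.318, 0.053, 1.613, -0, 1.476, -0.119], TCP at [0.227, -0.582, 0.231] pointing down, gripper open.
Joint ranges: [-3.01, 3.01], [-1.01, 2.22], [0.06, 2.58], [-1.02, 4.17], [0.09, 2.62], [-3.14, 3.14]. Speed limits (rad/s): [2.57, 2.57, 3.14, 3.14, 3.14, 3.14].

### API

Orientations are given as a rotation vector (axis times angle).
In Python, from station import ctrl gives the robot as it stands.
- The arm moves only by the tool jog_arm, never from a script. Its argument "plan" is a list of rows, each a list of 7 numbers: the shift along the tool's x, y, z in units of 0.02 m (1.0 is 0.02 m), then the turn, a rotation vector about the tool's x, y, z in units of 45 degrees (1.0 is 45 degrees), then the opening, from -1 (shut) to 1 (fully open). A call has 1 to 8 rows; each row shifts and turns the commanded pose from where the row before left it, along the tool's axes as they then stand; what a row does not reach is not made up. A row lasts 1/10 s, in which the tool goes at most 50 mm and 8.59 degrees, less where a joint would pass 70% of its speed; a pose out of reach is approached as far as the arm can. A call with a number of a shift or a turn outside -1 to 1 is refused whole. A call with a gripper value outside its range is refused whole. The fingers move at their own pace and stop on an object; "grip_force" is the grip in N (left out, the last holds). Time passes only in rows, so rows that do not move let the fingers close. It gives the time, the measured TCP pose, the force, the opening and the grip force at its end, in the units of the state.
- ctrl.get_obs(): the state, without advancing time (a new reading comes with each control period).
- ctrl.get_image(name): name is "scene" or "top" or "wrist"; returns (picture, depth): 480x640x3 uint8, red, green, blue; 480x640 float32, m along the optical axis (not along the pixel's ray), 0 where there is no reading.
- ctrl.camera_info(name): a dict with "camera_matrix" (3x3 intrinsics, pixels), "rvec" (rotation vector, rad) and "tvec" (3), from world to camera coordinates, as OpenCV has them; the wrist camera has in their place "T_tool_cam" (4x4, takes a point from camera to tool coordinates, whose origin is the TCP and whose axes are the flange's). Camera axes: x right, y down, z forward; pixel columns grow to the right and rows downward; lengths in m; the calibration is good to about 2 mm. A picture is of the moment at which its call begins: read the wrist's pose just before it. camera_info takes no time and is no camera call.
- ctrl.finish_job(): hands the job in; it is judged then, once.
The state is a dict: "t": time; "q": joint angles; "dq": joint speeds; "effort": joint torques, N m; "tool_pos": TCP position; "tool_rot": TCP orientation; "contact_force": force on the tool from outside, world axes, zero at the start; "wrist_torque": the same for the moment, N m; "opening": finger opening in m; "grip_force": force on a finger pad.
Only numpy, scipy, OpenCV 4.12 (cv2) and the standard library are available. Lean on these libraries where they do the work, as an engineer would, in place of code of your own. Each camera call takes 0.05 s, during which the arm holds its last target. There are 200 camera calls.

### The job

Set up the reading stand: its board is propped too steep, so raise it past its top notch until the pawl lets go, lower it flat so that the pawl resets, then raise it again and leave it resting in the second notch from the bottom. Then turn the black tilt-lock handle until it drops into its low notch, and after that hang every folded test card astride the bar along the board's upper edge, upright. Leave the bottle and the lens case behind the work alone.

Things in the scene. Friction and masses are not known exactly. Their poses are not given: they have to be found in the camera images.
- stand: the fixed reading stand: black base 250 x 270 x 8 mm with a side wing for the lock. Its rear stands on the desk pad. Origin at the underside of the base (7 mm above the desk), straight below the hinge axis, midway along the bar; +x points away from the robot toward the bar (at yaw 0), +y to the left, z up. The hinge axis runs along y, 95 mm above the origin.
- board (a joint): tilt of the wooden board (145 x 250 mm, 0.4 kg) about the hinge, rad: 0 flat, positive = far edge up, stop at 1.42. Ratchet notches hold it at 0.25, 0.49, 0.74, 0.98 (bottom to top); lift 0.03 to 0.1 past one, let it sink in. Starts in the third or fourth. At angle a the bar is 205*cos(a) mm along the stand's +x, 95 + 205*sin(a) mm above the stand's origin. With the pawl released it falls if let go.
- pawl (a joint): angle of the ratchet pawl, rad, shown by its round steel weight at the stand's left side: under 0.2 engaged (leans toward the robot), 0.73 released (leans away; the board moves freely both ways). Raising the board above about 1.2 tips it to released; lowering the board below about 0.05 pushes it back to engaged.
- bar_mid (a point): middle of the steel bar, 10 mm diameter, 250 mm long along the stand's y, on two thin arms at y = -121 and +121 mm, with 45 mm of open space between bar and board edge. It moves with the board (as do this point's axes). Lift the board by it; the cards hang on it.
- lock (a joint): turn of the tilt-lock handle about its upright spindle (at x = 70, y = 205 mm in the stand's frame), rad: 0 = lever points to the stand's left (+y); grows counter-clockwise from above, so that 1.57 points to the robot (-x); stop at 1.60. Starts between 0 and 0.25. Locked = past 1.33 and dropped.
- lock_lift (a joint): height of the lock handle on its cam, m: 0 at the start, rising evenly to +0.006 between turn 0.35 and 1.0, level to 1.24, then from 1.4 it drops by its spring (about 2 to 3 N, straight down) to -0.004 in the low notch. A hand that holds the knob at that moment keeps it up until it lets go.
- lock_knob (a point): the upright round knob at the lever's end, 16 mm diameter, 34 mm high, 50 mm from the spindle; this point is 15 mm below its top.
- saline: bystander: small white bottle, 39 mm wide, 73 mm high, origin at its foot
- lens_case: bystander: flat contact lens case 30 x 62 x 18 mm with two round caps, origin at its foot
- card0_mid (a point): folded white test card standing like a small tent, open at the ends and below; 54 mm (its x) by 46 mm (its y, the fold) by 94 mm high, 60 g, with weighted feet. This point is its centre, 47 mm above its feet. On top a grey finger grip 10 mm thick (x) by 32 mm (y), from 62 to 94 mm above the feet. Hung with its y along the bar, its sloping sides seat on the bar with the feet 50 mm below the bar axis. All are alike; some may be absent.
- card1_mid (a point): folded white test card standing like a small tent, open at the ends and below; 54 mm (its x) by 46 mm (its y, the fold) by 94 mm high, 60 g, with weighted feet. This point is its centre, 47 mm above its feet. On top a grey finger grip 10 mm thick (x) by 32 mm (y), from 62 to 94 mm above the feet. Hung with its y along the bar, its sloping sides seat on the bar with the feet 50 mm below the bar axis. All are alike; some may be absent.
- card2_mid (a point): folded white test card standing like a small tent, open at the ends and below; 54 mm (its x) by 46 mm (its y, the fold) by 94 mm high, 60 g, with weighted feet. This point is its centre, 47 mm above its feet. On top a grey finger grip 10 mm thick (x) by 32 mm (y), from 62 to 94 mm above the feet. Hung with its y along the bar, its sloping sides seat on the bar with the feet 50 mm below the bar axis. All are alike; some may be absent.
- card3_mid (a point): folded white test card standing like a small tent, open at the ends and below; 54 mm (its x) by 46 mm (its y, the fold) by 94 mm high, 60 g, with weighted feet. This point is its centre, 47 mm above its feet. On top a grey finger grip 10 mm thick (x) by 32 mm (y), from 62 to 94 mm above the feet. Hung with its y along the bar, its sloping sides seat on the bar with the feet 50 mm below the bar axis. All are alike; some may be absent.
There are look-alikes about, which are no part of the job. What is shaped like the part that bears card3_mid but red is not meant.

How it is judged:
On the way, in this order (a step that is already met when the one before it is completed fails the run):
1. the board has been raised past its top notch and the pawl is released (value of joint pawl above 0.6 rad and value of joint board above 1.1 rad), for 0.1 s.
2. the board lies flat and the pawl is engaged again (value of joint board below 0.06 rad and value of joint pawl below 0.2 rad), for 0.2 s.
3. the board rests in its second notch, let go (value of joint board between 0.46 and 0.53 rad and value of joint pawl below 0.2 rad and contact force between the fingers and board below 0.3 N), for 0.3 s.
4. the tilt-lock handle is turned and has dropped into its low notch (value of joint lock above 1.33 rad and value of joint lock_lift below -0.0025 m), for 0.2 s.
5. every card hangs astride the bar (x of card0_mid in the frame of stand between 0.165 and 0.197 m and z of card0_mid in the frame of stand between 0.178 and 0.198 m and y of card0_mid in the frame of stand between -0.118 and 0.118 m and angle between each of card0_mid, card1_mid, card2_mid, card3_mid's own z axis and vertical below 0.35 rad and linear speed of each of card0, card1, card2, card3 below 0.05 m/s and x of card1_mid in the frame of stand between 0.165 and 0.197 m and z of card1_mid in the frame of stand between 0.178 and 0.198 m and y of card1_mid in the frame of stand between -0.118 and 0.118 m and x of card2_mid in the frame of stand between 0.165 and 0.197 m and z of card2_mid in the frame of stand between 0.178 and 0.198 m and y of card2_mid in the frame of stand between -0.118 and 0.118 m and x of card3_mid in the frame of stand between 0.165 and 0.197 m and z of card3_mid in the frame of stand between 0.178 and 0.198 m and y of card3_mid in the frame of stand between -0.118 and 0.118 m), for 0.2 s.
At the end, for the whole second after the job is handed in: Board resting in its second notch (0.46 to 0.53 rad), pawl engaged; lock handle past 1.33 rad and dropped 2.5 mm below its start; every card present hanging astride the bar (its centre within 16 mm of the bar fore and aft, within 118 mm of its middle along it), leaning under 0.35 rad, at rest (all of step 4 and all of step 5 and value of joint board between 0.46 and 0.53 rad and value of joint pawl below 0.2 rad); the robot touches nothing.
It fails at once if a bystander (bottle or lens case) was moved more than 30 mm (distance of any of saline, lens_case from where it was at the start of the episode above 0.03 m).
Of card0, card1, card2, card3 only 2 to 4 are there at a start; the rules pass over those that are not, and their reading is None.
At some moment in a run one of card0, card1, card2, card3 may be knocked a few centimetres aside while the robot is not near it.
It also fails if it takes over 210 s, if anything falls off the work surface, if the arm or the gripper's body presses on something with over 40 N, if the wrist force passes 120 N, or if a joint passes its speed limit or range.

## Working session

There is one attempt and no reset: what is moved stays moved. The work goes in short steps, Python scripts to look and compute and a tool call to move; the robot and the scene stay as the last step left them, time stands still between calls to the robot, and variables do not carry over. Pictures are saved under pics/ and viewed, at most 14 in all, crops included, and the job is handed in when it is done.

Besides the shell and the picture viewer there is one more tool, called after "Emit:" in YAML: its name, and indented under it one key for each argument. jog_arm: Moves the arm, as the interface text tells. Shifts and turns lie within -1 to 1; 1 stands for 0.02 m of shift or 45 degrees of turn. Its arguments: {"type":"object","properties":{"plan":{"type":"array"},"grip_force":{"type":"number"}},"required":["plan"]}

```bash
mkdir -p pics; ls; cat > h.py <<'E'
import numpy as np, cv2
from scipy.spatial.transform import Rotation as R
from station import ctrl
def cam(name):
    o=ctrl.get_obs(); im,d=ctrl.get_image(name); c=ctrl.camera_info(name); K=np.array(c["camera_matrix"])
    if name=="wrist":
        T=np.eye(4);T[:3,:3]=R.from_rotvec(o["tool_rot"]).as_matrix();T[:3,3]=o["tool_pos"];T=T@np.array(c["T_tool_cam"])
    else:
        W=np.eye(4);W[:3,:3]=R.from_rotvec(np.ravel(c["rvec"])).as_matrix();W[:3,3]=np.ravel(c["tvec"]);T=np.linalg.inv(W)
    return im,d,K,T
def cloud(d,K,T):
    v,u=np.indices(d.shape); p=np.stack([(u-K[0,2])/K[0,0]*d,(v-K[1,2])/K[1,1]*d,d],-1)
    w=p@T[:3,:3].T+T[:3,3]; w[d<=0]=np.nan; return w
def save(im,n): cv2.imwrite("pics/"+n,im[:,:,::-1])
E
python3 - <<'E'
from h import *
for n in ("scene","top"):
    im,d,K,T=cam(n); save(im,n+"0.png"); np.savez(n+"0.npz",im=im,d=d,K=K,T=T); print(n,T.round(3),K.round(1),(d>0).mean())
o=ctrl.get_obs();print(o)
E
```

```text
pics
scene [[-0.512 -0.563  0.649 -0.281]
 [-0.859  0.319 -0.401  0.553]
 [ 0.019 -0.763 -0.647  0.941]
 [ 0.     0.     0.     1.   ]] [[611.7   0.  321.2]
 [  0.  611.7 230.3]
 [  0.    0.    1. ]] 0.996103515625
top [[ 0.004 -0.985  0.172  0.408]
 [-1.    -0.009 -0.025  0.033]
 [ 0.026 -0.172 -0.985  1.111]
 [ 0.     0.     0.     1.   ]] [[530.5   0.  323.8]
 [  0.  530.5 236.9]
 [  0.    0.    1. ]] 0.9961458333333333
{'t': 0.1, 'q': array([-1.31799024e+00,  5.32644025e-02,  1.61414163e+00,  6.48004580e-06,
        1.47602553e+00, -1.18987946e-01]), 'dq': array([-0.00090788, -0.0020438 , -0.00375058, -0.00027998,  0.00066854,
        0.00016136]), 'effort': array([ 1.01987484e-03, -3.94905424e+01, -3.71362317e+01, -9.87721137e-05,
        3.90676447e-03, -2.05014459e-06]), 'tool_pos': array([ 0.2269218 , -0.58174508,  0.23021136]), 'tool_rot': array([-3.08566226e+00, -5.80314661e-01,  1.82908985e-04]), 'contact_force': array([-0.37734379, -0.39898677,  0.31577996]), 'wrist_torque': array([-0.00248878, -0.04734068, -0.0271981 ]), 'grip_force': 0.0, 'opening': 0.0853193093958304}
```

View pics/scene0.png

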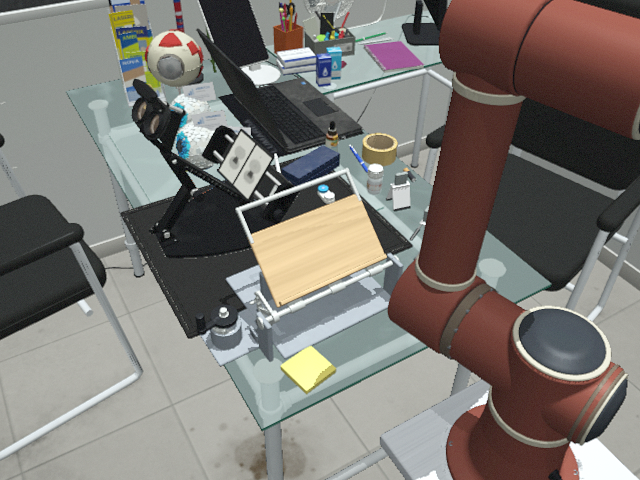

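View pics/top0.png

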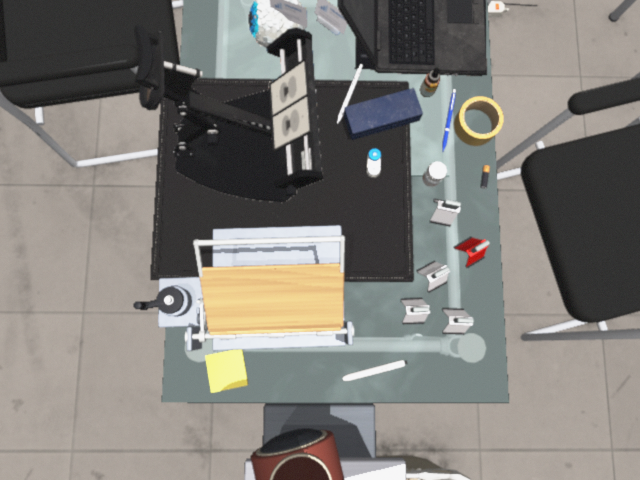

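Top view: four white cards at px (446,210), (434,276), (415,311) and (457,320), with the red look-alike at (473,250). The bar runs along row 240, columns 197–345. The lock is at (170,300) with its lever to the left. The scene view shows the board propped steep.

```bash
python3 - <<'E'
from h import *
z=np.load("top0.npz"); im,d=z["im"],z["d"]; w=cloud(d,z["K"],z["T"])
hsv=cv2.cvtColor(im,cv2.COLOR_RGB2HSV)
def P(u,v,r=1): return np.nanmedian(w[v-r:v+r+1,u-r:u+r+1].reshape(-1,3),0).round(3)
for n,u,v in [("c0",446,210),("c1",434,276),("c2",415,311),("c3",457,320)]:
    a=w[v-25:v+26,u-25:u+26].reshape(-1,3); hs=hsv[v-25:v+26,u-25:u+26].reshape(-1,3)
    m=(a[:,2]>.066)&~((hs[:,1]>120)&(hs[:,0]<10)); g=a[m]
    r=cv2.minAreaRect((g[:,:2]*1000).astype(np.float32))
    print(n,m.sum(),g[:,2].max().round(3),r)
    m2=(a[:,2]>.02);b=a[m2];print("  body",np.median(b,0).round(3))
# bar: highest points in region
reg=w[225:260,185:355].reshape(-1,3); reg=reg[~np.isnan(reg[:,0])]
hi=reg[reg[:,2]>np.percentile(reg[:,2],99)-.02]
print("bar",len(hi),hi.min(0),hi.max(0),np.polyfit(hi[:,1],hi[:,0],1),np.median(hi[:,2]))
for u in range(195,350,10): print(u,[tuple(P(u,v,0)) for v in (238,240,242,244)][1:3])
bd=[P(u,v) for u in (215,270,330) for v in (275,300,325)]
print("board",bd)
print("knob",P(142,305),P(138,305),P(146,305),"spindle",P(173,298),P(185,298))
print("bott",P(375,155),P(375,170),"white",P(435,170),"navy",P(383,113), "bases",P(280,236),P(280,257))
print("pins",P(188,340),P(350,332), "tall",[P(*q) for q in [(290,40),(310,160),(290,120)]])
E
```

```text
c0 140 0.097 ((657.9833984375, -247.21612548828125), (32.11610794067383, 10.797801971435547), 80.90330505371094)
  body [ 0.652 -0.244  0.056]
c1 101 0.097 ((518.7265014648438, -219.627197265625), (11.570587158203125, 35.63983154296875), 26.87909507751465)
  body [ 0.519 -0.217  0.048]
c2 99 0.097 ((448.52496337890625, -179.26451110839844), (9.664164543151855, 34.4833869934082), 0.8131845593452454)
  body [ 0.447 -0.176  0.048]
c3 109 0.098 ((429.2837219238281, -263.25885009765625), (11.987838745117188, 32.485469818115234), 0.19985099136829376)
  body [ 0.427 -0.259  0.049]
bar 1002 [ 0.52489989 -0.02190995  0.22514092] [0.56365757 0.22720763 0.24762975] [-0.04071796  0.55639742] 0.242210610070899
195 [(np.float64(0.553), np.float64(0.224), np.float64(0.241)), (np.float64(0.549), np.float64(0.223), np.float64(0.244))]
205 [(np.float64(0.553), np.float64(0.207), np.float64(0.244)), (np.float64(0.549), np.float64(0.207), np.float64(0.244))]
215 [(np.float64(0.553), np.float64(0.191), np.float64(0.244)), (np.float64(0.549), np.float64(0.19), np.float64(0.247))]
225 [(np.float64(0.553), 
[... 1568 characters left out ...]
))]
board [array([0.499, 0.196, 0.199]), array([0.459, 0.202, 0.162]), array([0.415, 0.207, 0.122]), array([0.5  , 0.103, 0.196]), array([0.459, 0.104, 0.159]), array([0.416, 0.106, 0.121]), array([ 0.501, -0.001,  0.194]), array([ 0.46 , -0.003,  0.156]), array([ 0.416, -0.004,  0.121])]
knob [0.452 0.345 0.11 ] [0.451 0.35  0.118] [0.453 0.345 0.087] spindle [0.466 0.296 0.082] [0.468 0.279 0.056]
bott [ 0.778 -0.104  0.023] [ 0.744 -0.103  0.023] white [ 0.73  -0.22   0.072] navy [ 0.863 -0.119  0.047] bases [0.601 0.095 0.017] [0.557 0.096 0.013]
pins [0.388 0.256 0.113] [ 0.404 -0.041  0.114] tall [array([0.99 , 0.079, 0.113]), array([0.742, 0.036, 0.092]), array([0.814, 0.076, 0.118])]
```

```bash
python3 - <<'E'
from h import *
z=np.load("top0.npz");im=z["im"]
a=cv2.resize(im[215:355,125:265],(560,560),interpolation=cv2.INTER_CUBIC)
z=np.load("scene0.npz");im=z["im"]
b=cv2.resize(im[160:370,190:420],(613,560))[:, :230]
b=cv2.resize(im[270:370,190:290],(240,240))
a[:240,320:]=a[:240,320:]
save(a,"c1.png")
s=cv2.resize(im[150:370,190:420],(690,600),interpolation=cv2.INTER_CUBIC);save(s,"c2.png")
E
```

```text
(no output)
```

View pics/c2.png

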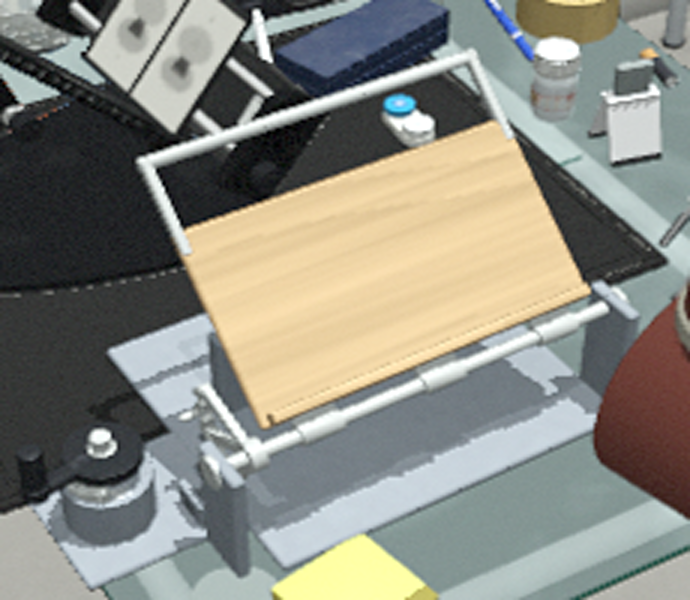

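The clear crop shows the board in the third notch (a ≈ 0.74 from the bar height), the pawl weight near (200,400), and the lock knob at (33,465). The lens case (blue and white caps) and the saline bottle stand behind. I take stand yaw as about 0.045 and the origin as about (0.400, 0.096). Next I align the tool to the stand and move above the bar.

Emit:
jog_arm:
  plan:
    - [0,0,-0.6,0,0,-0.18,0]
    - [0,0,-0.6,0,0,-0.18,0]
    - [0,0,-0.6,0,0,-0.18,0]
    - [0,0,-0.6,0,0,-0.18,0]
    - [0,0,-0.6,0,0,-0.18,0]
    - [0,0,-0.6,0,0,-0.18,0]
    - [0,0,-0.6,0,0,-0.18,0]
    - [0,0,-0.6,0,0,-0.18,0]

```text
t: 0.9
tool_pos: [0.227, -0.582, 0.327]
tool_rot: [-2.289, -2.151, -0.001]
contact_force: [-0.2, 0.9, -1.0]
opening: 0.0426
grip_force: 0.0
```

Emit:
jog_arm:
  plan:
    - [0,0,0,0,0,-0.14,0]
    - [1,0.5,0,0,0,0,0]
    - [1,0.5,0,0,0,0,0]
    - [1,0.5,0,0,0,0,0]
    - [1,0.5,0,0,0,0,0]
    - [1,0.5,0,0,0,0,0]
    - [1,0.5,0,0,0,0,0]
    - [1,0.5,0,0,0,0,0]

```text
t: 1.7
tool_pos: [0.2913, -0.4384, 0.3267]
tool_rot: [-2.174, -2.267, -0.001]
contact_force: [-0.4, 0.1, -0.4]
opening: 0.0432
grip_force: 0.0
```

Emit:
jog_arm:
  plan:
    - [1,0.5,0,0,0,0,0]
    - [1,0.5,0,0,0,0,0]
    - [1,0.5,0,0,0,0,0]
    - [1,0.5,0,0,0,0,0]
    - [1,0.5,0,0,0,0,0]
    - [1,0.5,0,0,0,0,0]
    - [1,0.5,0,0,0,0,0]
    - [1,0.5,0,0,0,0,0]

```text
t: 2.5
tool_pos: [0.3644, -0.2752, 0.3268]
tool_rot: [-2.174, -2.267, -0.0]
contact_force: [0.1, 0.5, -0.2]
opening: 0.043
grip_force: 0.0
```

Emit:
jog_arm:
  plan:
    - [1,0.5,0,0,0,0,0]
    - [1,0.5,0,0,0,0,0]
    - [1,0.5,0,0,0,0,0]
    - [1,0.5,0,0,0,0,0]
    - [1,0.5,0,0,0,0,0]
    - [1,0.5,0,0,0,0,0]
    - [1,0.5,0,0,0,0,0]
    - [1,0.5,0,0,0,0,0]

```text
t: 3.3
tool_pos: [0.4376, -0.1121, 0.3268]
tool_rot: [-2.174, -2.267, 0.0]
contact_force: [0.6, 0.1, 0.1]
opening: 0.0426
grip_force: 0.0
```

Emit:
jog_arm:
  plan:
    - [1,0.5,0,0,0,0,0]
    - [1,0.5,0,0,0,0,0]
    - [1,0.5,0,0,0,0,0]
    - [1,0.5,0,0,0,0,0]
    - [1,0.5,0,0,0,0,0]
    - [1,0.5,0,0,0,0,0]
    - [1,0.5,0,0,0,0,0]
    - [0.6,0.5,0,0,0,0,0]

```text
t: 4.1
tool_pos: [0.5112, 0.0435, 0.3268]
tool_rot: [-2.173, -2.268, 0.001]
contact_force: [0.7, 0.7, 0.1]
opening: 0.0426
grip_force: 0.0
```

```bash
python3 - <<'E'
from h import *
o=ctrl.get_obs();print(o["t"],o["tool_pos"].round(4),o["tool_rot"].round(3),o["q"].round(2),o["opening"])
for n in ("wrist",):
    im,d,K,T=cam(n); save(im,"w1.png"); w=cloud(d,K,T); print(T.round(3))
    for n,(zl,zh) in {"bar":(.23,.26)}.items():
        g=w[(w[...,2]>zl)&(w[...,2]<zh)]; print(len(g), g.min(0).round(3),g.max(0).round(3))
z=np.load("top0.npz");w=cloud(z["d"],z["K"],z["T"])
# bar columns: mean x of z>.23
for u in range(205,340,20):
    c=w[225:262,u]; c=c[c[:,2]>.236]; print(u,c.min(0).round(4),c.max(0).round(4))
E
```

```text
4.1 [0.5112 0.0435 0.3268] [-2.173e+00 -2.268e+00  1.000e-03] [-0.06 -0.26  1.74  0.    1.66 -0.1 ] 0.04262480741577324
[[ 0.999  0.041  0.011  0.51 ]
 [ 0.043 -0.958 -0.284  0.117]
 [-0.001  0.284 -0.959  0.469]
 [ 0.     0.     0.     1.   ]]
5110 [ 0.54  -0.022  0.23 ] [0.561 0.178 0.245]
205 [0.5454 0.2068 0.2367] [0.5525 0.2082 0.245 ]
225 [0.5467 0.1736 0.239 ] [0.5554 0.1751 0.2473]
245 [0.5483 0.1412 0.2385] [0.5574 0.1421 0.2444]
265 [0.5494 0.1083 0.2378] [0.557  0.1088 0.2448]
285 [0.5508 0.0754 0.2401] [0.5592 0.0756 0.243 ]
305 [0.5513 0.0422 0.2396] [0.5596 0.0424 0.2472]
325 [0.5535 0.009  0.2386] [0.561  0.0092 0.2463]
```

View pics/w1.png

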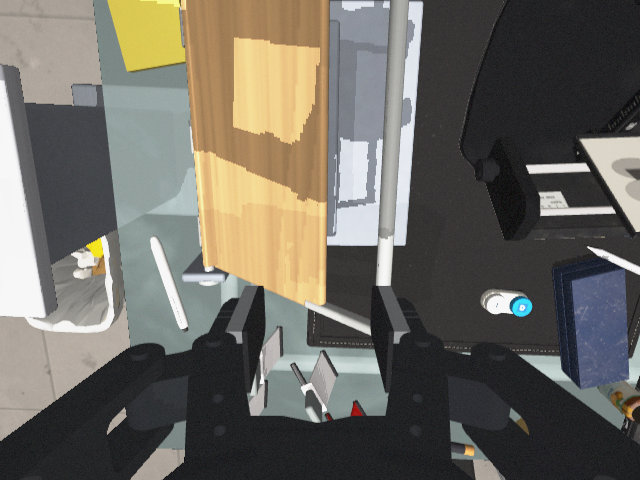

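The wrist view shows the bar crossing at about (390,140), parallel to the pads and to the right of them. I shift over it, descend and grip.

Emit:
jog_arm:
  plan:
    - [0.7,0.55,0,0,0,0,0]
    - [0.7,0.55,0,0,0,0,0]
    - [0.7,0.55,0,0,0,0,0]
    - [0.7,0.55,0,0,0,0,0]
    - [0,0,1,0,0,0,0]
    - [0,0,1,0,0,0,0]
    - [0,0,1,0,0,0,0]

```text
t: 4.85
tool_pos: [0.5534, 0.1005, 0.2666]
tool_rot: [2.174, 2.267, 0.001]
contact_force: [0.0, -0.1, 0.3]
opening: 0.0426
grip_force: 0.0
```

Emit:
jog_arm:
  plan:
    - [0,0,1,0,0,0,0]
    - [0,0,1,0,0,0,0]
    - [0,0,0.3,0,0,0,0]
    - [0,0,0,0,0,0,-0.4]
    - [0,0,0,0,0,0,-0.7]
    - [0,0,0,0,0,0,-1]
    - [0,0,0,0,0,0,-1]
    - [0,0,0,0,0,0,-1]
  grip_force: 25

```text
t: 5.65
tool_pos: [0.5525, 0.1, 0.2219]
tool_rot: [-2.174, -2.267, 0.0]
contact_force: [-4.5, 0.5, 1.3]
opening: 0.0089
grip_force: 24.7
```

Emit:
jog_arm:
  plan:
    - [0,-0.8,-0.79,0,0,0,-1]
    - [0,-0.8,-0.63,0,0,0,-1]
    - [0,-0.86,-0.56,0,0,0,-1]
    - [0,-0.92,-0.46,0,0,0,-1]
    - [0,-0.95,-0.37,0,0,0,-1]
    - [0,-0.49,-0.15,0,0,0,-1]
    - [0,0,0,0,0,0,-1]
    - [0,0,0,0,0,0,-1]

```text
t: 6.45
tool_pos: [0.4589, 0.0964, 0.2842]
tool_rot: [2.17, 2.263, 0.013]
contact_force: [3.0, 2.0, 6.7]
opening: 0.0087
grip_force: 25.9
```

```bash
python3 - <<'E'
from h import *
o=ctrl.get_obs();print(o["tool_pos"].round(4),o["contact_force"].round(1),o["opening"])
im,d,K,T=cam("scene"); s=im[150:370,190:420]; save(cv2.resize(s,(690,600),interpolation=cv2.INTER_CUBIC),"s2.png")
E
```

```text
[0.4589 0.0964 0.2842] [3.  2.  6.7] 0.00866641588194048
```

View pics/s2.png

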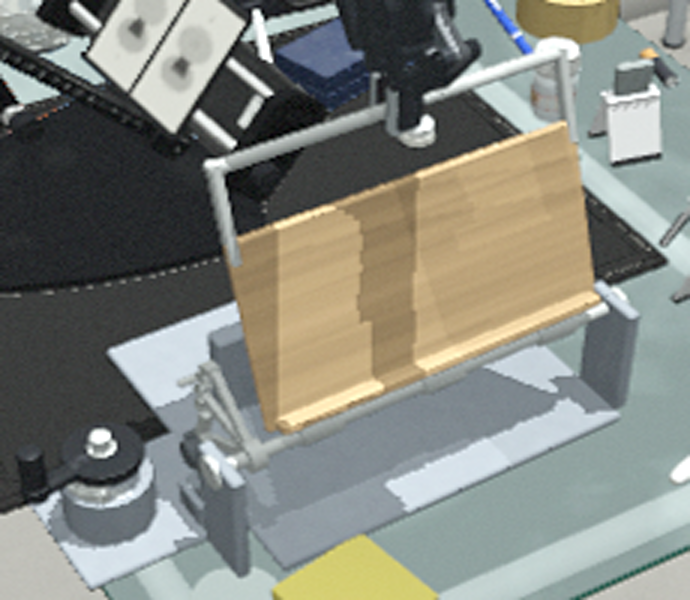

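The board is at about 1.29 rad. The pawl linkage at (200,380) has changed, but the image doesn't show clearly whether it released. I lower past the top notch and watch the force.

Emit:
jog_arm:
  plan:
    - [0,0.49,0.15,0,0,0,-1]
    - [0,0.95,0.37,0,0,0,-1]
    - [0,0.92,0.46,0,0,0,-1]
    - [0,0.43,0.28,0,0,0,-1]
    - [0,0.43,0.28,0,0,0,-1]
    - [0,0,0,0,0,0,-1]

```text
t: 7.1
tool_pos: [0.5228, 0.0989, 0.2502]
tool_rot: [2.173, 2.266, 0.005]
contact_force: [4.2, 2.5, 4.2]
opening: 0.0086
grip_force: 26.3
```

Emit:
jog_arm:
  plan:
    - [0,0.8,0.63,0,0,0,-1]
    - [0,0,0,0,0,0,-1]

```text
t: 7.3
tool_pos: [0.5386, 0.0994, 0.2365]
tool_rot: [2.173, 2.266, 0.004]
contact_force: [4.7, 1.5, 2.4]
opening: 0.0088
grip_force: 26.6
```

Emit:
jog_arm:
  plan:
    - [0,0.74,0.72,0,0,0,-1]
    - [0,0.66,0.78,0,0,0,-1]
    - [0,0.58,0.84,0,0,0,-1]
    - [0,0.49,0.9,0,0,0,-1]
    - [0,0.4,0.94,0,0,0,-1]
    - [0,0.3,0.98,0,0,0,-1]
    - [0,0.2,1,0,0,0,-1]
    - [0,0.1,1,0,0,0,-1]

```text
t: 8.1
tool_pos: [0.6037, 0.1019, 0.091]
tool_rot: [-2.171, -2.264, 0.008]
contact_force: [-6.7, -0.3, -1.1]
opening: 0.0087
grip_force: 25.6
```

Emit:
jog_arm:
  plan:
    - [0,0,0.25,0,0,0,-1]
    - [0,0,0.25,0,0,0,-1]
    - [0,0,0,0,0,0,-1]
    - [0,0,0,0,0,0,-1]

```text
t: 8.5
tool_pos: [0.6039, 0.1019, 0.087]
tool_rot: [-2.171, -2.265, 0.01]
contact_force: [-16.1, -1.5, 21.6]
opening: 0.0087
grip_force: 28.4
```

Emit:
jog_arm:
  plan:
    - [0,-0.1,0.05,0,0,0,-1]
    - [0,0,0.05,0,0,0,-1]
    - [0,0,0,0,0,0,-1]

```text
t: 8.8
tool_pos: [0.6039, 0.1019, 0.0869]
tool_rot: [-2.173, -2.267, 0.003]
contact_force: [-14.6, -0.5, 25.1]
opening: 0.009
grip_force: 28.7
```

```bash
python3 - <<'E'
from h import *
o=ctrl.get_obs();print(o["tool_pos"].round(4),o["contact_force"].round(1),o["opening"])
im,d,K,T=cam("scene"); a=im[280:360,190:290]
z=np.load("scene0.npz")["im"][280:360,190:290]
s=np.vstack([cv2.resize(x,(375,300),interpolation=cv2.INTER_CUBIC) for x in (z,a)])
im,d,K,T=cam("top"); b=cv2.resize(im[220:360,120:260],(420,600)); save(np.hstack([s,b]),"s3.png")
E
```

```text
[0.6039 0.1019 0.0869] [-14.6  -0.5  25.1] 0.00900866812332078
```

View pics/s3.png

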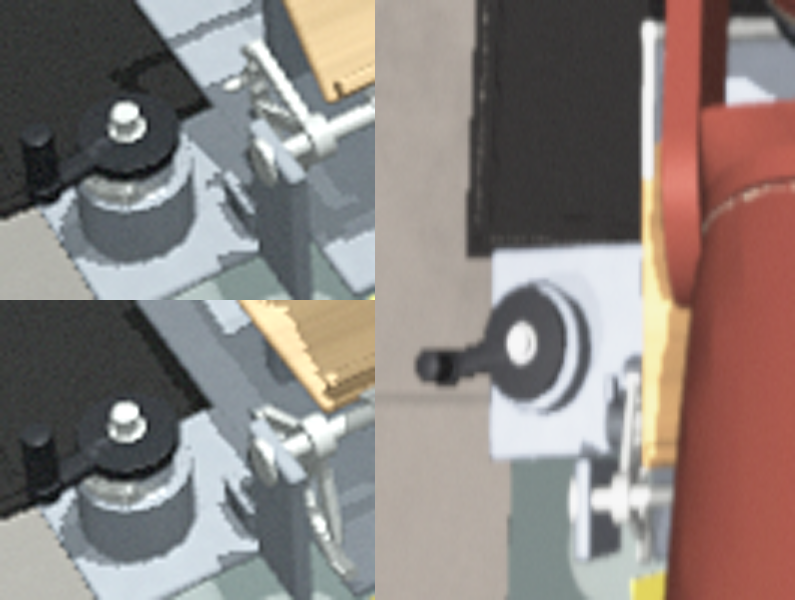

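The weight's position by the post matches the starting (engaged) one, and the board is hard on its stop. Next I raise it to about 0.55 rad.

Emit:
jog_arm:
  plan:
    - [0,0,-0.9,0,0,0,-1]
    - [0,-0.1,-1,0,0,0,-1]
    - [0,-0.2,-1,0,0,0,-1]
    - [0,-0.3,-0.98,0,0,0,-1]
    - [0,-0.4,-0.94,0,0,0,-1]
    - [0,-0.49,-0.9,0,0,0,-1]
    - [0,0,0,0,0,0,-1]
    - [0,0,0,0,0,0,-1]

```text
t: 9.7
tool_pos: [0.5742, 0.1007, 0.1959]
tool_rot: [2.174, 2.267, 0.0]
contact_force: [1.9, 0.5, -0.7]
opening: 0.0088
grip_force: 25.5
```

Emit:
jog_arm:
  plan:
    - [0,0.12,0.2,0,0,0,-1]
    - [0,0.12,0.2,0,0,0,-1]
    - [0,0.11,0.2,0,0,0,-1]
    - [0,0.11,0.2,0,0,0,-1]
    - [0,0,0,0,0,0,-1]

```text
t: 10.2
tool_pos: [0.5825, 0.1009, 0.1809]
tool_rot: [-2.172, -2.265, 0.006]
contact_force: [-8.9, -1.0, 8.3]
opening: 0.009
grip_force: 26.5
```

Emit:
jog_arm:
  plan:
    - [0,0,0,0,0,0,-0.6]
    - [0,0,0,0,0,0,0]
    - [0,0,0,0,0,0,0]
    - [0,0,0,0,0,0,0]
    - [0,0,0,0,0,0,0]
    - [0,0,0,0,0,0,0]

```text
t: 10.8
tool_pos: [0.5835, 0.1013, 0.1802]
tool_rot: [-2.174, -2.268, 0.0]
contact_force: [-0.0, -0.1, -0.7]
opening: 0.0429
grip_force: 0.0
```

Emit:
jog_arm:
  plan:
    - [0,0,-1,0,0,0,0]
    - [0,0,-1,0,0,0,0]
    - [0,0,-1,0,0,0,0]
    - [0,0,-1,0,0,0,0]
    - [0,0,-1,0,0,0,0]
    - [0,0,0,0,0,0,0]

```text
t: 11.4
tool_pos: [0.5851, 0.1014, 0.2842]
tool_rot: [2.171, 2.264, 0.008]
contact_force: [-0.8, 0.1, 1.1]
opening: 0.0427
grip_force: 0.0
```

```bash
python3 - <<'E'
from h import *
o=ctrl.get_obs();print(o["tool_pos"].round(4),o["contact_force"].round(1),o["opening"],o["q"].round(2))
im,d,K,T=cam("wrist"); w=cloud(d,K,T); s=im.copy()
m=(w[...,2]>.17)&(w[...,2]<.22)&(abs(w[...,0]-.58)<.06)
g=w[m]; 
for y in np.arange(0.05,.3,.03):
    k=g[abs(g[:,1]-y)<.006]; k=k[k[:,0]>.555] if len(k) else k
    if len(k): print(y.round(2),len(k),k[:,0].min().round(4),k[:,0].max().round(4),k[:,2].max().round(4))
im,d,K,T=cam("top"); w=cloud(d,K,T); save(im,"t4.png"); 
sub=w[270:330,125:185].reshape(-1,3); k=sub[(sub[:,2]>.09)&(sub[:,1]>.32)]; print("knob",k.mean(0).round(4),k.min(0).round(3),k.max(0).round(3))
k=sub[(sub[:,2]>.083)&(sub[:,1]<.32)]; print("spindle",k.mean(0).round(4),k.min(0).round(3),k.max(0).round(3))
im,d,K,T=cam("scene"); w=cloud(d,K,T)
sub=w[300:335,190:215].reshape(-1,3); k=sub[(sub[:,2]>.09)];print("knobS",len(k),k.mean(0).round(4),k.min(0).round(3),k.max(0).round(3))
sub=w[300:330,208:240].reshape(-1,3); k=sub[(sub[:,2]>.083)&(sub[:,1]<.32)];print("spinS",len(k),k.mean(0).round(4),k.min(0).round(3),k.max(0).round(3))
E
```

```text
[0.5851 0.1014 0.2842] [-0.8  0.1  1.1] 0.04269763231730442 [ 0.05 -0.05  1.63  0.    1.56  0.  ]
0.05 245 0.579 0.5886 0.2031
0.08 278 0.5775 0.5874 0.2031
0.11 305 0.5766 0.5862 0.2034
0.14 347 0.5751 0.5849 0.2036
0.17 372 0.5742 0.5837 0.2036
0.2 431 0.5728 0.5825 0.2033
0.23 315 0.5551 0.5823 0.2043
knob [0.4521 0.3503 0.1117] [0.445 0.344 0.09 ] [0.459 0.36  0.123]
spindle [0.4646 0.3025 0.0862] [0.44  0.278 0.083] [0.487 0.32  0.097]
knobS 136 [0.4456 0.3516 0.1085] [0.44  0.343 0.091] [0.457 0.358 0.121]
spinS 226 [0.4582 0.3    0.0861] [0.433 0.277 0.083] [0.483 0.32  0.1  ]
```

The board is at 0.490 rad and released. Next is the lock knob, at about (0.450, 0.352), with its top at about z 0.122.

Emit:
jog_arm:
  plan:
    - [0.98,-0.48,0,0,0,0,0]
    - [0.98,-0.48,0,0,0,0,0]
    - [0.98,-0.48,0,0,0,0,0]
    - [0.98,-0.48,0,0,0,0,0]
    - [0.98,-0.48,0,0,0,0,0]
    - [0.98,-0.48,0,0,0,0,0]
    - [0.98,-0.48,0,0,0,0,0]
    - [0.98,-0.48,0,0,0,0,0]

```text
t: 12.35
tool_pos: [0.499, 0.2552, 0.278]
tool_rot: [-2.173, -2.266, 0.005]
contact_force: [0.8, -0.2, 0.6]
opening: 0.0427
grip_force: 0.0
```

Emit:
jog_arm:
  plan:
    - [0.98,-0.48,0,0,0,0,0]
    - [0.98,-0.48,0.8,0,0,0,0]
    - [0.98,-0.48,0.8,0,0,0,0]
    - [0.98,-0.48,0.8,0,0,0,0]
    - [0.98,-0.48,0.8,0,0,0,0]
    - [0,0,0.8,0,0,0,0]
    - [0,0,0,0,0,0,0]

```text
t: 13.05
tool_pos: [0.446, 0.3494, 0.1956]
tool_rot: [-2.172, -2.267, 0.012]
contact_force: [-0.3, -0.8, -0.9]
opening: 0.0428
grip_force: 0.0
```

```bash
python3 - <<'E'
from h import *
o=ctrl.get_obs();print(o["tool_pos"].round(4),o["tool_rot"].round(3),o["contact_force"].round(1),o["opening"])
im,d,K,T=cam("wrist"); w=cloud(d,K,T); save(im,"w5.png")
m=(w[...,2]>.105)&(w[...,2]<.13)&(np.hypot(w[...,0]-.45,w[...,1]-.352)<.03)
k=w[m];print(len(k),k.mean(0).round(4),k.min(0).round(4),k.max(0).round(4))
if len(k): print(cv2.minEnclosingCircle((k[k[:,2]>k[:,2].max()-.004][:,:2]*1000).astype(np.float32)))
m=(w[...,2]>.083)&(w[...,2]<.105)&(np.hypot(w[...,0]-.462,w[...,1]-.304)<.03)
k=w[m];print(len(k),k.mean(0).round(4),k.min(0).round(4),k.max(0).round(4))
E
```

```text
[0.446  0.3494 0.1956] [-2.172 -2.267  0.012] [-0.3 -0.8 -0.9] 0.04283140345381251
603 [0.451  0.3542 0.1159] [0.4434 0.3455 0.105 ] [0.4588 0.3607 0.1198]
((451.02960205078125, 352.8373718261719), 7.6012959480285645)
504 [0.462  0.3053 0.0892] [0.4382 0.2805 0.083 ] [0.4856 0.3302 0.0959]
```

View pics/w5.png

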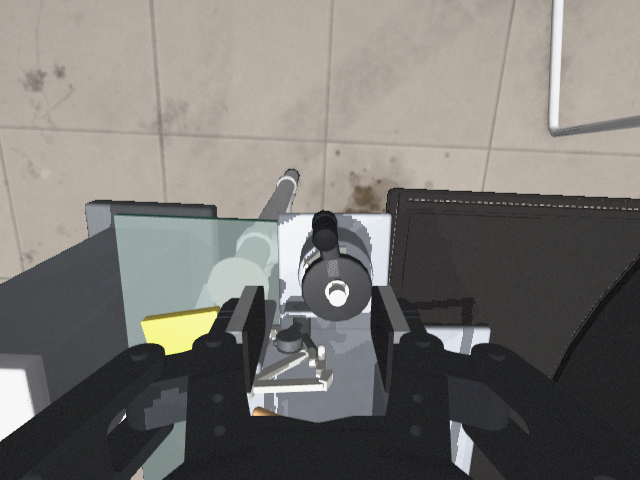

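The wrist view shows the knob at (324,225) and the spindle disk at (337,285). I centre the tool, descend and grip the knob.

Emit:
jog_arm:
  plan:
    - [0.16,0.26,0.9,0,0,0,0]
    - [0,0,1,0,0,0,0]
    - [0,0,1,0,0,0,0]
    - [0,0,1,0,0,0,0]
    - [0,0,0.6,0,0,0,0]
    - [0,0,0.4,0,0,0,0]
    - [0,0,0,0,0,0,0]

```text
t: 13.8
tool_pos: [0.4531, 0.3535, 0.1016]
tool_rot: [-2.175, -2.267, 0.002]
contact_force: [0.1, -0.1, -0.2]
opening: 0.0427
grip_force: 0.0
```

Emit:
jog_arm:
  plan:
    - [0,0,0,0,0,0,-0.5]
    - [0,0,0,0,0,0,-0.8]
    - [0,0,0,0,0,0,-1]
    - [0,0,0,0,0,0,-1]
    - [0,0,0,0,0,0,-1]
  grip_force: 40

```text
t: 14.3
tool_pos: [0.4536, 0.3548, 0.1035]
tool_rot: [-2.174, -2.268, -0.003]
contact_force: [-1.3, 1.8, 4.3]
opening: 0.0139
grip_force: 39.2
```

Emit:
jog_arm:
  plan:
    - [0,0,0,0,0,0,-0.3]
    - [0,0,0,0,0,0,-0.3]
    - [0,-0.1,0.25,0,0,0,-0.3]
    - [0,0,0,0,0,0,-0.3]
    - [0,0,0,0,0,0,-0.3]

```text
t: 14.8
tool_pos: [0.4508, 0.3536, 0.0965]
tool_rot: [-2.174, -2.267, 0.002]
contact_force: [0.2, -0.3, -0.1]
opening: 0.03
grip_force: 0.0
```

Emit:
jog_arm:
  plan:
    - [0,0,0,0,0,0,-0.7]
    - [0,0,0,0,0,0,-1]
    - [0,0,0,0,0,0,-1]
    - [0,0,0,0,0,0,-1]

```text
t: 15.2
tool_pos: [0.4513, 0.3539, 0.0974]
tool_rot: [2.174, 2.267, 0.0]
contact_force: [0.6, -1.1, -1.0]
opening: 0.0142
grip_force: 39.0
```

Emit:
jog_arm:
  plan:
    - [-0.15,-0.52,-0.03,0,0,0,-1]
    - [-0.24,-0.43,-0.09,0,0,0,-1]
    - [-0.32,-0.38,-0.09,0,0,0,-1]
    - [-0.39,-0.31,-0.09,0,0,0,-1]
    - [-0.44,-0.23,0,0,0,0,-1]
    - [0,0,0,0,0,0,-1]

```text
t: 15.8
tool_pos: [0.4143, 0.3214, 0.1038]
tool_rot: [-2.174, -2.267, 0.0]
contact_force: [-3.5, 0.5, 3.1]
opening: 0.0144
grip_force: 39.9
```

Emit:
jog_arm:
  plan:
    - [-0.36,-0.11,0,0,0,0,-1]
    - [-0.38,-0.06,0,0,0,0,-1]
    - [-0.08,0,0,0,0,0,-1]
    - [0,0,0,0,0,0,-1]
    - [0,0,0,0,0,0,-1]

```text
t: 16.3
tool_pos: [0.4116, 0.3048, 0.1025]
tool_rot: [-2.174, -2.267, 0.003]
contact_force: [-2.4, 3.8, -2.9]
opening: 0.0141
grip_force: 39.3
```

Emit:
jog_arm:
  plan:
    - [0,0,0,0,0,0,-0.3]
    - [0,0,0,0,0,0,-0.3]
    - [0,0,0,0,0,0,-0.3]
    - [0,0,0,0,0,0,-0.3]
    - [0,0,0,0,0,0,-0.3]

```text
t: 16.8
tool_pos: [0.4127, 0.3051, 0.1036]
tool_rot: [2.174, 2.267, 0.001]
contact_force: [-0.0, 0.1, 0.6]
opening: 0.0301
grip_force: 0.0
```

Emit:
jog_arm:
  plan:
    - [0,0,-1,0,0,0,-0.3]
    - [0,0,-1,0,0,0,0]
    - [0,0,-1,0,0,0,0.3]
    - [0,0,-1,0,0,0,0.3]
    - [0,0,-1,0,0,0,0.3]
    - [0,0,-1,0,0,0,0.3]
    - [0,0,-1,0,0,0,0.3]

```text
t: 17.5
tool_pos: [0.4124, 0.305, 0.2442]
tool_rot: [2.174, 2.267, 0.0]
contact_force: [0.2, 0.2, -0.3]
opening: 0.0552
grip_force: 0.0
```

```bash
python3 - <<'E'
from h import *
o=ctrl.get_obs();print(o["tool_pos"].round(4),o["q"].round(2),o["contact_force"].round(1))
im,d,K,T=cam("top");z=np.load("top0.npz"); w=cloud(d,K,T)
sub=w[280:330,140:200].reshape(-1,3);k=sub[(sub[:,2]>.09)&(sub[:,0]<.43)];print("knob",len(k),k.mean(0).round(3) if len(k) else 0)
im,d,K,T=cam("scene"); w=cloud(d,K,T)
sub=w[300:350,195:260].reshape(-1,3);k=sub[(sub[:,2]>.09)&(sub[:,0]<.43)&(abs(sub[:,1]-.305)<.02)];print("knobS",len(k),k.mean(0).round(4),k.max(0).round(4)) if len(k) else 0
im,d,K,T=cam("wrist"); w=cloud(d,K,T)
m=(w[...,2]>.098)&(w[...,2]<.13)&(np.hypot(w[...,0]-.412,w[...,1]-.305)<.025);k=w[m];print(len(k),k.mean(0).round(4),k.min(0).round(4),k.max(0).round(4)) if m.any() else 0
save(im,"w6.png")
E
```

```text
[0.4124 0.305  0.2442] [ 0.49 -0.23  1.85 -0.    1.51  0.45] [ 0.2  0.2 -0.3]
knob 110 [0.413 0.293 0.109]
knobS 122 [0.4072 0.3066 0.1064] [0.4167 0.3135 0.1171]
406 [0.4125 0.3086 0.1116] [0.4046 0.2996 0.0983] [0.4205 0.3151 0.1159]
```

The knob top fell from 0.1198 to 0.1159, so the lock has dropped. Now the cards, starting with the one near (0.4485, -0.179).

Emit:
jog_arm:
  plan:
    - [-1,0.03,-1,0,0,0,-0.1]
    - [-1,0.03,-1,0,0,0,-0.1]
    - [-1,0.03,0,0,0,0,-0.1]
    - [-1,0.03,0,0,0,0,-0.1]
    - [-1,0.03,0,0,0,0,-0.1]
    - [-1,0.03,0,0,0,0,-0.1]
    - [-1,0.03,0,0,0,0,-0.1]
    - [-1,0.03,0,0,0,0,-0.1]

```text
t: 18.45
tool_pos: [0.4233, 0.1445, 0.2813]
tool_rot: [-2.173, -2.266, 0.004]
contact_force: [0.5, -0.5, -0.1]
opening: 0.0385
grip_force: 0.0
```

Emit:
jog_arm:
  plan:
    - [-1,0.03,0,0,0,0,-0.1]
    - [-1,0.03,0,0,0,0,-0.1]
    - [-1,0.03,0,0,0,0,-0.1]
    - [-1,0.03,0,0,0,0,-0.1]
    - [-1,0.03,0,0,0,0,-0.1]
    - [-1,0.03,0,0,0,0,-0.1]
    - [-1,0.03,0,0,0,0,-0.1]
    - [-1,0.03,0,0,0,0,-0.1]

```text
t: 19.25
tool_pos: [0.4348, -0.015, 0.2813]
tool_rot: [-2.173, -2.266, 0.002]
contact_force: [-0.0, -0.1, -0.8]
opening: 0.0385
grip_force: 0.0
```

Emit:
jog_arm:
  plan:
    - [-1,0.03,0,0,0,0,-0.1]
    - [-1,0.03,0,0,0,0,-0.1]
    - [-1,0.03,0,0,0,0,-0.1]
    - [-1,0.03,0.8,0,0,0,-0.1]
    - [-1,0.03,0.8,0,0,0,-0.1]
    - [-1,0.03,0.8,0,0,0,-0.1]
    - [-1,0.03,0.8,0,0,0,-0.1]
    - [-1,0.03,0.8,0,0,0,-0.1]

```text
t: 20.05
tool_pos: [0.4461, -0.1743, 0.2007]
tool_rot: [-2.173, -2.266, 0.001]
contact_force: [0.0, 0.7, 0.7]
opening: 0.0382
grip_force: 0.0
```

```bash
cat >> h.py <<'E'
def cards(name,lo=.066,hi=.11):
    """grips: blobs above z=lo in the table's right part; centre, long-axis yaw (deg from +y), units to go"""
    o=ctrl.get_obs(); im,d,K,T=cam(name); w=cloud(d,K,T); hsv=cv2.cvtColor(im,cv2.COLOR_RGB2HSV)
    red=(hsv[...,1]>120)&((hsv[...,0]<10)|(hsv[...,0]>170))
    m=(w[...,2]>lo)&(w[...,2]<hi)&(w[...,1]<-.09)&(w[...,1]>-.36)&(w[...,0]>.35)&(w[...,0]<.72)&~red
    n,l,st,_=cv2.connectedComponentsWithStats(m.astype(np.uint8))
    Rm=R.from_rotvec(o["tool_rot"]).as_matrix(); tp=o["tool_pos"]
    print("tcp",tp.round(4),"yaw",np.degrees(np.arctan2(Rm[1,1],Rm[0,1])).round(1),"t",o["t"])
    for i in range(1,n):
        if st[i,4]<40: continue
        g=w[l==i]; top=g[g[:,2]>g[:,2].max()-.006]
        (c,s,a)=cv2.minAreaRect((top[:,:2]*1000).astype(np.float32))
        if max(s)<15: continue
        L=a if s[0]>s[1] else a+90; L=(L-90+90)%180-90
        p=np.array([c[0]/1000,c[1]/1000,tp[2]]); dl=Rm.T@(p-tp)/.02
        print(st[i,4],"c",np.round(c,1),"size",np.round(s,1),"long-90",round(L,1),"ztop",g[:,2].max().round(4),"tool units",dl.round(2))
    return im
E
python3 - <<'E'
from h import *
cards("top"); im=cards("wrist"); save(im,"w7.png")
E
```

```text
tcp [ 0.4461 -0.1743  0.2007] yaw 2.4 t 20.05
48 c [ 716.1 -222.6] size [ 7.6 26.4] long-90 0.4 ztop 0.0765 tool units [-2.98 13.39 -0.03]
137 c [ 658.1 -248. ] size [31.2  9.5] long-90 -10.2 ztop 0.0967 tool units [-4.13 10.44 -0.03]
87 c [ 572.7 -302.3] size [ 9.6 29.5] long-90 30.6 ztop 0.0963 tool units [-6.66  6.06 -0.02]
74 c [ 404.6 -283.5] size [ 7.5 24.6] long-90 0.2 ztop 0.0981 tool units [-5.37 -2.3  -0.  ]
tcp [ 0.4447 -0.1758  0.1975] yaw 2.3 t 20.1
761 c [ 446.6 -178.7] size [ 9.6 31. ] long-90 2.7 ztop 0.0954 tool units [-0.15  0.09 -0.  ]
781 c [ 518.5 -221.3] size [10.  31.8] long-90 28.7 ztop 0.0949 tool units [-2.42  3.59 -0.03]
1691 c [ 656.  -248.1] size [32.  10.8] long-90 -10.5 ztop 0.0953 tool units [-4.03 10.41 -0.08]
112 c [ 406.3 -297.9] size [16.1  5.6] long-90 -26.3 ztop 0.0945 tool units [-6.02 -2.16  0.  ]
```

View pics/w7.png

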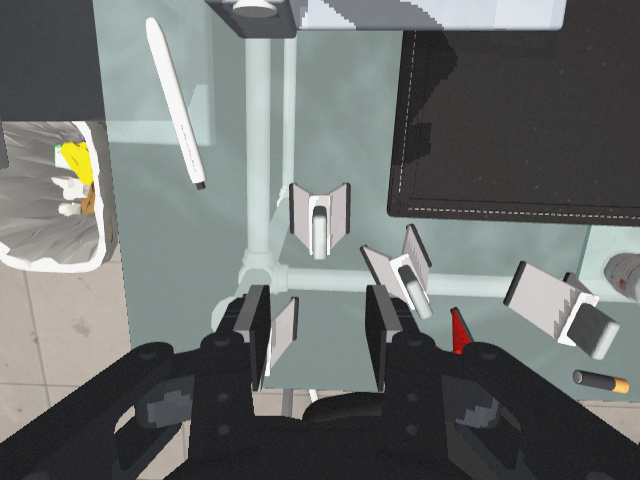

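The wrist view shows the first card at (320,225), yaw-aligned with the tool. Another card at (290,330) has been knocked to about (0.405, -0.29). I pick up the first one.

Emit:
jog_arm:
  plan:
    - [-0.15,0.09,0.9,0,0,0,-0.1]
    - [0,0,1,0,0,0,-0.1]
    - [0,0,1,0,0,0,-0.1]
    - [0,0,1,0,0,0,-0.1]
    - [0,0,1,0,0,0,-0.1]
    - [0,0,1,0,0,0,-0.1]
    - [0,0,0.7,0,0,0,-0.1]
    - [0,0,0,0,0,0,-0.1]

```text
t: 20.95
tool_pos: [0.4471, -0.1754, 0.0688]
tool_rot: [-2.17, -2.264, 0.002]
contact_force: [-0.2, -0.3, -0.3]
opening: 0.0383
grip_force: 0.0
```

Emit:
jog_arm:
  plan:
    - [0,0,0,0,0,0,-0.5]
    - [0,0,0,0,0,0,-0.8]
    - [0,0,0,0,0,0,-1]
    - [0,0,0,0,0,0,-1]
    - [0,0,0,0,0,0,-1]
    - [0,0,0,0,0,0,-1]
  grip_force: 25

```text
t: 21.55
tool_pos: [0.449, -0.1769, 0.0717]
tool_rot: [2.174, 2.267, 0.0]
contact_force: [-0.9, -0.4, 1.3]
opening: 0.0095
grip_force: 30.6
```

Emit:
jog_arm:
  plan:
    - [0,0,-1,0,0,0,-1]
    - [0,0,-1,0,0,0,-1]
    - [0,0,-1,0,0,0,-1]
    - [0,0,-1,0,0,0,-1]
    - [0,0,-1,0,0,0,-1]
    - [0,0,-1,0,0,0,-1]

```text
t: 22.15
tool_pos: [0.4487, -0.1768, 0.1921]
tool_rot: [-2.174, -2.267, -0.0]
contact_force: [0.1, -0.1, -1.7]
opening: 0.0093
grip_force: 30.3
```

Emit:
jog_arm:
  plan:
    - [1,0.4,-0.7,0,0,0,-1]
    - [1,0.4,-0.7,0,0,0,-1]
    - [1,0.4,-0.7,0,0,0,-1]
    - [1,0.4,-0.7,0,0,0,-1]
    - [1,0.4,-0.7,0,0,0,-1]
    - [1,0.4,-0.7,0,0,0,-1]
    - [1,0.4,-0.7,0,0,0,-1]
    - [1,0.4,-0.7,0,0,0,-1]

```text
t: 22.95
tool_pos: [0.5062, -0.0134, 0.3038]
tool_rot: [-2.174, -2.267, 0.0]
contact_force: [-0.1, 0.1, 0.1]
opening: 0.0093
grip_force: 30.4
```

Emit:
jog_arm:
  plan:
    - [1,0.4,0,0,0,0,-1]
    - [1,0.4,0,0,0,0,-1]
    - [1,0.4,0,0,0,0,-1]
    - [1,0.4,0,0,0,0,-1]
    - [1,0.4,0,0,0,0,-1]
    - [1,0.4,0,0,0,0,-1]
    - [1,0.4,0,0,0,0,-1]
    - [1,0.4,0,0,0,0,-1]

```text
t: 23.75
tool_pos: [0.5635, 0.1491, 0.3031]
tool_rot: [-2.174, -2.267, 0.0]
contact_force: [0.6, -0.6, -0.6]
opening: 0.0095
grip_force: 30.4
```

Emit:
jog_arm:
  plan:
    - [0.95,0.42,0,0,0,0,-1]
    - [0.95,0.42,0,0,0,0,-1]
    - [0,0,0,0,0,0,-1]
    - [0,0,0,0,0,0,-1]

```text
t: 24.15
tool_pos: [0.5783, 0.1868, 0.3029]
tool_rot: [-2.174, -2.268, 0.002]
contact_force: [0.2, 0.5, 0.8]
opening: 0.0095
grip_force: 30.4
```

```bash
python3 - <<'E'
from h import *
o=ctrl.get_obs();print(o["tool_pos"],o["tool_rot"].round(3),o["opening"],o["contact_force"].round(1))
im,d,K,T=cam("wrist"); save(im,"w8.png"); w=cloud(d,K,T)
m=(w[...,2]>.19)&(w[...,2]<.208)&(abs(w[...,0]-.58)<.03); k=w[m]
for y in np.arange(.08,.26,.02):
    q=k[abs(k[:,1]-y)<.005]
    if len(q): print(y.round(2),len(q),q.min(0).round(4),q.max(0).round(4))
m=(w[...,2]>.213)&(abs(w[...,0]-.578)<.05)&(abs(w[...,1]-.19)<.06)&(w[...,2]<.335);k=w[m];print(len(k),k.min(0).round(3),k.max(0).round(3))
E
```

```text
[0.57833297 0.18684695 0.30291772] [-2.174e+00 -2.268e+00  2.000e-03] 0.009498289361420187 [0.2 0.5 0.8]
0.08 46 [0.5781 0.075  0.1982] [0.5871 0.0785 0.2033]
0.18 153 [0.5735 0.1775 0.1962] [0.5831 0.185  0.2033]
0.2 223 [0.5728 0.195  0.1962] [0.5823 0.2049 0.2037]
0.22 450 [0.5516 0.215  0.19  ] [0.5824 0.225  0.204 ]
10271 [0.552 0.161 0.231] [0.608 0.209 0.335]
```

View pics/w8.png

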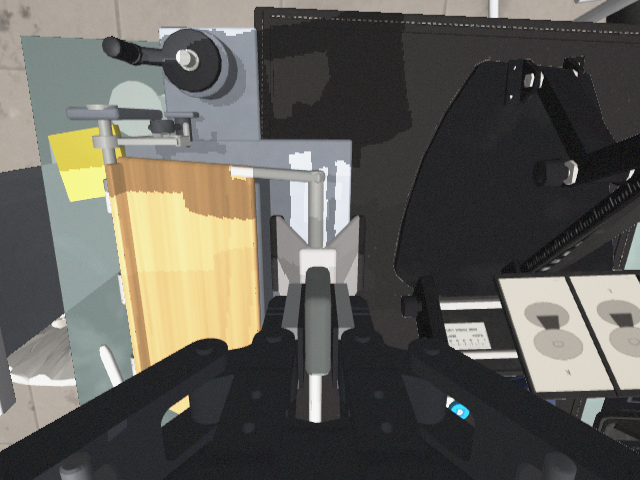

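The held card straddles the bar at (316,230), centred. The lever points at the robot. I lower the card.

Emit:
jog_arm:
  plan:
    - [0,0,0.7,0,0,0,-1]
    - [0,0,0.7,0,0,0,-1]
    - [0,0,0.7,0,0,0,-1]
    - [0,0,0.7,0,0,0,-1]
    - [0,0,0.6,0,0,0,-1]
    - [0,0,0.4,0,0,0,-1]
    - [0,0,0.1,0,0,0,-1]
    - [0,0,0,0,0,0,-1]

```text
t: 25.0
tool_pos: [0.5785, 0.1869, 0.2251]
tool_rot: [-2.174, -2.267, 0.0]
contact_force: [0.2, -0.1, -0.0]
opening: 0.0094
grip_force: 30.4
```

Emit:
jog_arm:
  plan:
    - [0,0,0.08,0,0,0,-1]
    - [0,0,0.08,0,0,0,-1]
    - [0,0,0.08,0,0,0,-1]
    - [0,0,0,0,0,0,-1]

```text
t: 25.4
tool_pos: [0.5783, 0.187, 0.2207]
tool_rot: [-2.174, -2.267, 0.0]
contact_force: [-2.2, -0.4, 1.4]
opening: 0.0093
grip_force: 30.7
```

Emit:
jog_arm:
  plan:
    - [0,0,0,0,0,0,-0.7]
    - [0,0,0,0,0,0,-0.5]
    - [0,0,0,0,0,0,-0.3]
    - [0,0,0,0,0,0,-0.2]
    - [0,0,0,0,0,0,-0.1]

```text
t: 25.9
tool_pos: [0.5786, 0.1869, 0.2205]
tool_rot: [2.174, 2.267, 0.0]
contact_force: [-0.4, 0.3, 0.2]
opening: 0.0385
grip_force: 0.0
```

Emit:
jog_arm:
  plan:
    - [0,0,-0.5,0,0,0,-0.1]
    - [0,0,-1,0,0,0,-0.1]
    - [0,0,-1,0,0,0,-0.1]
    - [0,0,-1,0,0,0,-0.1]
    - [0,0,0,0,0,0,-0.1]

```text
t: 26.4
tool_pos: [0.5802, 0.1873, 0.2954]
tool_rot: [2.171, 2.264, 0.01]
contact_force: [-0.1, -0.2, 1.0]
opening: 0.0384
grip_force: 0.0
```

```bash
cat >> h.py <<'E'
O=np.array([.4017,.096,.007]); YAW=.042
RS=R.from_rotvec([0,0,YAW]).as_matrix()
def hung(name="top"):
    im,d,K,T=cam(name); w=cloud(d,K,T); s=(w-O)@RS
    m=(s[...,2]>.205)&(s[...,2]<.245)&(abs(s[...,0]-.18)<.06)&(abs(s[...,1])<.13)
    n,l,st,_=cv2.connectedComponentsWithStats(m.astype(np.uint8))
    for i in range(1,n):
        if st[i,4]<20: continue
        g=s[l==i]; top=g[g[:,2]>g[:,2].max()-.008]
        print("hung",st[i,4],"top mid(stand)",((top.min(0)+top.max(0))/2).round(3),"min",g.min(0).round(3),"max",g.max(0).round(3))
    return im
E
python3 - <<'E'
from h import *
hung("wrist");cards("top"); 
E
```

```text
hung 1156 top mid(stand) [0.181 0.082 0.232] min [0.176 0.066 0.205] max [0.186 0.098 0.235]
tcp [0.5795 0.1871 0.2931] yaw 2.4 t 26.45
52 c [ 716.5 -223.5] size [24.4  6.9] long-90 -0.0 ztop 0.0756 tool units [-2.08e+01  5.99e+00  1.00e-02]
136 c [ 657.7 -246.8] size [30.9  8.9] long-90 -16.5 ztop 0.0981 tool units [-21.84   3.    -0.  ]
92 c [ 572.2 -301.9] size [ 9.6 30.6] long-90 29.6 ztop 0.0967 tool units [-2.441e+01 -1.390e+00 -2.000e-02]
104 c [ 520.5 -220.6] size [ 9.4 30.5] long-90 26.5 ztop 0.0985 tool units [-20.25  -3.8   -0.03]
98 c [ 404.6 -287. ] size [ 7.5 30.8] long-90 0.2 ztop 0.0972 tool units [-23.32  -9.73  -0.06]
```

The first card hangs well: x 0.181, centre z about 0.188. Next is the card at (0.519, -0.221), yaw 27.5°.

Emit:
jog_arm:
  plan:
    - [-1,-0.19,0,0,0,0,-0.1]
    - [-1,-0.19,0,0,0,0,-0.1]
    - [-1,-0.19,0,0,0,0,-0.1]
    - [-1,-0.19,0,0,0,0,-0.1]
    - [-1,-0.19,0,0,0,0,-0.1]
    - [-1,-0.19,0,0,0,0,-0.1]
    - [-1,-0.19,0,0,0,0,-0.1]
    - [-1,-0.19,0,0,0,0,-0.1]

```text
t: 27.3
tool_pos: [0.5539, 0.0251, 0.2885]
tool_rot: [-2.173, -2.266, 0.003]
contact_force: [0.5, -0.2, -0.1]
opening: 0.0382
grip_force: 0.0
```

Emit:
jog_arm:
  plan:
    - [-1,-0.19,0,0,0,0,-0.1]
    - [-1,-0.19,0,0,0,0,-0.1]
    - [-1,-0.19,0,0,0,0,-0.1]
    - [-1,-0.19,0,0,0,0,-0.1]
    - [-1,-0.19,0.6,0,0,0,-0.1]
    - [-1,-0.19,0.6,0,0,0,-0.1]
    - [-1,-0.19,0.6,0,0,0,-0.1]
    - [-1,-0.19,0.6,0,0,0,-0.1]

```text
t: 28.1
tool_pos: [0.5301, -0.1358, 0.2401]
tool_rot: [-2.172, -2.266, 0.002]
contact_force: [0.0, 0.2, -0.0]
opening: 0.0385
grip_force: 0.0
```

Emit:
jog_arm:
  plan:
    - [-1,-0.19,0.6,0,0,0,-0.1]
    - [-1,-0.19,0.6,0,0,0,-0.1]
    - [-1,-0.19,0.6,0,0,0,-0.1]
    - [-1,-0.19,0.4,0,0,0,-0.1]
    - [-0.3,0,0,0,0,-0.18,-0.1]
    - [0,0,0,0,0,-0.18,-0.1]
    - [0,0,0,0,0,-0.18,-0.1]
    - [0,0,0,0,0,0,-0.1]

```text
t: 28.9
tool_pos: [0.5187, -0.2215, 0.1966]
tool_rot: [-1.648, -2.671, 0.0]
contact_force: [-0.4, -0.2, 0.0]
opening: 0.0383
grip_force: 0.0
```

```bash
python3 - <<'E'
from h import *
cards("wrist")
E
```

```text
tcp [ 0.5187 -0.2215  0.1966] yaw 26.7 t 28.9
770 c [ 518.9 -221.9] size [10.  32.2] long-90 28.8 ztop 0.0954 tool units [-0.02 -0.   -0.  ]
1239 c [ 403.1 -288.5] size [32.3 10.8] long-90 -2.1 ztop 0.0955 tool units [-0.4  -6.67  0.01]
1093 c [ 654.5 -245.7] size [27.9 10.2] long-90 -26.7 ztop 0.0949 tool units [-4.12  5.52 -0.02]
515 c [ 715.1 -225.6] size [ 9.8 31.1] long-90 0.1 ztop 0.074 tool units [-4.59  8.68 -0.02]
705 c [ 571.2 -303.4] size [ 9.8 31.7] long-90 29.9 ztop 0.0949 tool units [-4.84  0.51 -0.01]
```

Emit:
jog_arm:
  plan:
    - [0,0,0.9,0,0,-0.04,-0.1]
    - [0,0,1,0,0,0,-0.1]
    - [0,0,1,0,0,0,-0.1]
    - [0,0,1,0,0,0,-0.1]
    - [0,0,1,0,0,0,-0.1]
    - [0,0,1,0,0,0,-0.1]
    - [0,0,0.5,0,0,0,-0.1]
    - [0,0,0,0,0,0,-0.1]

```text
t: 29.75
tool_pos: [0.5181, -0.221, 0.0682]
tool_rot: [-1.606, -2.695, 0.0]
contact_force: [-0.5, 0.3, -0.4]
opening: 0.0382
grip_force: 0.0
```

Emit:
jog_arm:
  plan:
    - [0,0,0,0,0,0,-0.5]
    - [0,0,0,0,0,0,-0.8]
    - [0,0,0,0,0,0,-1]
    - [0,0,0,0,0,0,-1]
    - [0,0,0,0,0,0,-1]
    - [0,0,0,0,0,0,-1]

```text
t: 30.35
tool_pos: [0.52, -0.2222, 0.0713]
tool_rot: [1.606, 2.699, -0.0]
contact_force: [0.0, -0.1, 2.7]
opening: 0.0091
grip_force: 30.6
```

Emit:
jog_arm:
  plan:
    - [0,0,-1,0,0,0,-1]
    - [0,0,-1,0,0,0,-1]
    - [0,0,-1,0,0,0,-1]
    - [0,0,-1,0,0,0,-1]
    - [0,0,-1,0,0,0,-1]
    - [0,0,-1,0,0,0.19,-1]
    - [0,0,-1,0,0,0.19,-1]
    - [0,0,-1,0,0,0.19,-1]

```text
t: 31.15
tool_pos: [0.5194, -0.2218, 0.231]
tool_rot: [-2.172, -2.269, 0.0]
contact_force: [-0.6, -0.3, 0.2]
opening: 0.0095
grip_force: 30.1
```

Emit:
jog_arm:
  plan:
    - [1,0.22,-1,0,0,0,-1]
    - [1,0.22,-1,0,0,0,-1]
    - [1,0.22,-1,0,0,0,-1]
    - [1,0.22,-0.8,0,0,0,-1]
    - [1,0.22,0,0,0,0,-1]
    - [1,0.22,0,0,0,0,-1]
    - [1,0.22,0,0,0,0,-1]
    - [1,0.22,0,0,0,0,-1]

```text
t: 31.95
tool_pos: [0.5467, -0.0595, 0.3062]
tool_rot: [-2.165, -2.276, 0.0]
contact_force: [-0.4, 0.1, -0.7]
opening: 0.0097
grip_force: 30.1
```

Emit:
jog_arm:
  plan:
    - [1,0.22,0,0,0,0,-1]
    - [1,0.22,0,0,0,0,-1]
    - [1,0.22,0,0,0,0,-1]
    - [1,0.22,0,0,0,0,-1]
    - [1,0.22,0,0,0,0,-1]
    - [1,0.22,0,0,0,0,-1]
    - [1,0.22,0,0,0,0,-1]
    - [1,0.22,0,0,0,0,-1]

```text
t: 32.75
tool_pos: [0.5739, 0.1021, 0.3061]
tool_rot: [-2.165, -2.276, 0.001]
contact_force: [0.4, -0.3, 0.4]
opening: 0.0092
grip_force: 30.1
```

Emit:
jog_arm:
  plan:
    - [1,0.22,0,0,0,0,-1]
    - [0.5,0.1,0,0,0,0,-1]
    - [0,0,0,0,0,0,-1]
    - [0,0,0,0,0,0,-1]

```text
t: 33.15
tool_pos: [0.5788, 0.131, 0.3063]
tool_rot: [2.165, 2.276, -0.001]
contact_force: [0.3, -0.1, -0.6]
opening: 0.0092
grip_force: 30.1
```

```bash
cat >> h.py <<'E'
def held():
    o=ctrl.get_obs(); im,d,K,T=cam("wrist"); w=cloud(d,K,T); tp=o["tool_pos"]; Rm=R.from_rotvec(o["tool_rot"]).as_matrix()
    s=(tp-O)@RS; print("tcp",tp.round(4),"stand",s.round(4),"yaw-stand deg",np.degrees(np.arctan2(Rm[1,1],Rm[0,1])-YAW).round(2),"open",o["opening"].round(4),"f",o["contact_force"].round(1))
    q=(w-tp)@Rm   # tool axes
    m=(abs(q[...,0])<.035)&(abs(q[...,1])<.045)&(q[...,2]>.02)&(q[...,2]<.09)&(w[...,2]>.215)
    k=q[m]; print("card in tool",len(k),k.min(0).round(4),k.max(0).round(4)); return im
E
python3 - <<'E'
from h import *
held()
E
```

```text
Traceback (most recent call last):
  File "h.py", line 45, in held
    s=(tp-O)@RS; print("tcp",tp.round(4),"stand",s.round(4),"yaw-stand deg",np.degrees(np.arctan2(Rm[1,1],Rm[0,1])-YAW).round(2),"open",o["opening"].round(4),"f",o["contact_force"].round(1))
                                                                                                                                        ^^^^^^^^^^^^^^^^^^
AttributeError: 'float' object has no attribute 'round'
```

Emit:
jog_arm:
  plan:
    - [0,0.08,0.7,0,0,0,-1]
    - [0,0,0.7,0,0,0,-1]
    - [0,0,0.7,0,0,0,-1]
    - [0,0,0.7,0,0,0,-1]
    - [0,0,0.7,0,0,0,-1]
    - [0,0,0.5,0,0,0,-1]
    - [0,0,0.1,0,0,0,-1]
    - [0,0,0,0,0,0,-1]

```text
t: 34.0
tool_pos: [0.5804, 0.1316, 0.2241]
tool_rot: [-2.165, -2.276, 0.001]
contact_force: [0.1, 0.1, -0.2]
opening: 0.0091
grip_force: 30.1
```

Emit:
jog_arm:
  plan:
    - [0,0,0.08,0,0,0,-1]
    - [0,0,0.06,0,0,0,-1]
    - [0,0,0,0,0,0,-1]

```text
t: 34.3
tool_pos: [0.5806, 0.1316, 0.2223]
tool_rot: [2.165, 2.276, 0.001]
contact_force: [-1.4, 0.2, 0.6]
opening: 0.0092
grip_force: 30.2
```

Emit:
jog_arm:
  plan:
    - [0,0,0.03,0,0,0,-0.7]
    - [0,0,0,0,0,0,-0.5]
    - [0,0,0,0,0,0,-0.3]
    - [0,0,0,0,0,0,-0.2]
    - [0,0,0,0,0,0,-0.1]

```text
t: 34.8
tool_pos: [0.5805, 0.1315, 0.2211]
tool_rot: [2.165, 2.276, 0.0]
contact_force: [0.3, -0.6, 0.2]
opening: 0.0382
grip_force: 0.0
```

Emit:
jog_arm:
  plan:
    - [0,0,-0.5,0,0,0,-0.1]
    - [0,0,-1,0,0,0,-0.1]
    - [0,0,-1,0,0,0,-0.1]
    - [0,0,-1,0,0,0,-0.1]
    - [0,0,0,0,0,0,-0.1]

```text
t: 35.3
tool_pos: [0.5822, 0.1318, 0.296]
tool_rot: [2.162, 2.272, 0.009]
contact_force: [0.5, -0.3, 0.0]
opening: 0.0384
grip_force: 0.0
```

```bash
sed -i 's/o\["opening"\].round(4)/round(float(o["opening"]),4)/' h.py; python3 - <<'E'
from h import *
hung("wrist");cards("top"); 
E
```

```text
hung 1204 top mid(stand) [0.182 0.081 0.233] min [0.176 0.065 0.205] max [0.187 0.097 0.236]
hung 1187 top mid(stand) [0.182 0.031 0.231] min [0.176 0.015 0.205] max [0.187 0.047 0.235]
tcp [0.5815 0.1316 0.2936] yaw 2.9 t 35.35
47 c [ 716.6 -222.8] size [22.2  6.5] long-90 -0.1 ztop 0.0776 tool units [-18.04   5.87   0.02]
137 c [ 657.7 -246.6] size [30.9 10. ] long-90 -12.5 ztop 0.0981 tool units [-1.908e+01  2.870e+00  1.000e-02]
92 c [ 572.5 -301.4] size [ 9.1 30.1] long-90 33.2 ztop 0.0976 tool units [-2.16e+01 -1.52e+00 -1.00e-02]
99 c [ 404.6 -287.9] size [ 7.5 29.5] long-90 0.2 ztop 0.0985 tool units [-20.51  -9.87  -0.05]
```

Emit:
jog_arm:
  plan:
    - [-0.98,-0.47,0,0,0,0,-0.1]
    - [-0.98,-0.47,0,0,0,0,-0.1]
    - [-0.98,-0.47,0,0,0,0,-0.1]
    - [-0.98,-0.47,0,0,0,0,-0.1]
    - [-0.98,-0.47,0,0,0,0,-0.1]
    - [-0.98,-0.47,0,0,0,0,-0.1]
    - [-0.98,-0.47,0,0,0,0,-0.1]
    - [-0.98,-0.47,0,0,0,0,-0.1]

```text
t: 36.2
tool_pos: [0.512, -0.0294, 0.2891]
tool_rot: [-2.164, -2.274, 0.003]
contact_force: [0.2, 0.6, -0.2]
opening: 0.038
grip_force: 0.0
```

Emit:
jog_arm:
  plan:
    - [-0.98,-0.47,0,0,0,0,-0.1]
    - [-0.98,-0.47,0,0,0,0,-0.1]
    - [-0.98,-0.47,0,0,0,0,-0.1]
    - [-0.98,-0.47,0,0,0,0,-0.1]
    - [-0.98,-0.47,0.6,0,0,0,-0.1]
    - [-0.98,-0.47,0.6,0,0,0,-0.1]
    - [-0.98,-0.47,0.6,0,0,0,-0.1]
    - [-0.98,-0.47,0.6,0,0,0,-0.1]

```text
t: 37.0
tool_pos: [0.4447, -0.1894, 0.2408]
tool_rot: [-2.164, -2.274, 0.001]
contact_force: [0.9, -0.6, -0.4]
opening: 0.0385
grip_force: 0.0
```

Emit:
jog_arm:
  plan:
    - [-0.98,-0.47,0.6,0,0,0,-0.1]
    - [-0.98,-0.47,0.6,0,0,0,-0.1]
    - [-0.98,-0.47,0.6,0,0,0,-0.1]
    - [-0.98,-0.47,0.4,0,0,0,-0.1]
    - [-0.9,-0.45,0,0,0,0.1,-0.1]
    - [0,0,0,0,0,0,-0.1]

```text
t: 37.6
tool_pos: [0.4025, -0.2885, 0.197]
tool_rot: [-2.254, -2.183, 0.001]
contact_force: [-0.2, 0.3, -0.7]
opening: 0.0381
grip_force: 0.0
```

```bash
python3 - <<'E'
from h import *
cards("wrist")
E
```

```text
tcp [ 0.4025 -0.2885  0.197 ] yaw -1.8 t 37.6
767 c [ 402.6 -288.8] size [31.6  9.5] long-90 -1.6 ztop 0.0949 tool units [-0.02  0.   -0.  ]
1348 c [ 570.7 -303.5] size [10.4 32.2] long-90 30.5 ztop 0.095 tool units [-0.48  8.43 -0.03]
```

Emit:
jog_arm:
  plan:
    - [0,0,0.9,0,0,0,-0.1]
    - [0,0,1,0,0,0,-0.1]
    - [0,0,1,0,0,0,-0.1]
    - [0,0,1,0,0,0,-0.1]
    - [0,0,1,0,0,0,-0.1]
    - [0,0,1,0,0,0,-0.1]
    - [0,0,0.5,0,0,0,-0.1]
    - [0,0,0,0,0,0,-0.1]

```text
t: 38.45
tool_pos: [0.4033, -0.286, 0.0692]
tool_rot: [-2.249, -2.188, -0.0]
contact_force: [-0.3, -0.1, -0.5]
opening: 0.0385
grip_force: 0.0
```

Emit:
jog_arm:
  plan:
    - [0,0,0,0,0,0,-0.5]
    - [0,0,0,0,0,0,-0.8]
    - [0,0,0,0,0,0,-1]
    - [0,0,0,0,0,0,-1]
    - [0,0,0,0,0,0,-1]
    - [0,0,0,0,0,0,-1]

```text
t: 39.05
tool_pos: [0.4044, -0.288, 0.0717]
tool_rot: [2.253, 2.189, 0.0]
contact_force: [-0.3, 0.3, 2.5]
opening: 0.0094
grip_force: 30.3
```

Emit:
jog_arm:
  plan:
    - [0,0,-1,0,0,0,-1]
    - [0,0,-1,0,0,0,-1]
    - [0,0,-1,0,0,0,-1]
    - [0,0,-1,0,0,0,-1]
    - [0,0,-1,0,0,0,-1]
    - [0,0,-1,0,0,0,-1]
    - [0,0,-1,0,0,0,-1]
    - [0,0,-1,0,0,-0.09,-1]

```text
t: 39.85
tool_pos: [0.404, -0.2876, 0.2317]
tool_rot: [-2.172, -2.269, -0.0]
contact_force: [0.5, -0.9, -0.0]
opening: 0.0092
grip_force: 29.9
```

Emit:
jog_arm:
  plan:
    - [0.99,0.54,-1,0,0,0,-1]
    - [0.99,0.54,-1,0,0,0,-1]
    - [0.99,0.54,-1,0,0,0,-1]
    - [0.99,0.54,-0.8,0,0,0,-1]
    - [0.99,0.54,0,0,0,0,-1]
    - [0.99,0.54,0,0,0,0,-1]
    - [0.99,0.54,0,0,0,0,-1]
    - [0.99,0.54,0,0,0,0,-1]

```text
t: 40.65
tool_pos: [0.484, -0.125, 0.3069]
tool_rot: [-2.174, -2.267, 0.0]
contact_force: [0.1, -0.1, -0.3]
opening: 0.0093
grip_force: 30.0
```

Emit:
jog_arm:
  plan:
    - [0.99,0.54,0,0,0,0,-1]
    - [0.99,0.54,0,0,0,0,-1]
    - [0.99,0.54,0,0,0,0,-1]
    - [0.99,0.54,0,0,0,0,-1]
    - [0.99,0.54,0,0,0,0,-1]
    - [0.99,0.54,0,0,0,0,-1]
    - [0.99,0.54,0,0,0,0,-1]
    - [0.99,0.54,0,0,0,0,-1]

```text
t: 41.45
tool_pos: [0.5637, 0.0369, 0.3067]
tool_rot: [-2.174, -2.267, 0.001]
contact_force: [0.5, -0.0, -0.7]
opening: 0.0098
grip_force: 30.0
```

Emit:
jog_arm:
  plan:
    - [0.99,0.54,0,0,0,0,-1]
    - [0.99,0.54,0,0,0,0,-1]
    - [0,0,0,0,0,0,-1]
    - [0,0,0,0,0,0,-1]

```text
t: 41.85
tool_pos: [0.5832, 0.0765, 0.3066]
tool_rot: [-2.173, -2.268, 0.002]
contact_force: [-0.4, -0.6, 0.0]
opening: 0.0094
grip_force: 29.9
```

```bash
python3 - <<'E'
from h import *
held()
E
```

```text
tcp [0.5832 0.0765 0.3066] stand [ 0.1806 -0.0271  0.2996] yaw-stand deg 0.04 open 0.0094 f [-0.4 -0.6  0. ]
card in tool 3902 [-0.0237 -0.0258  0.02  ] [0.0225 0.0284 0.0706]
```

Emit:
jog_arm:
  plan:
    - [0,0,0.7,0,0,0,-1]
    - [0,0,0.7,0,0,0,-1]
    - [0,0,0.7,0,0,0,-1]
    - [0,0,0.7,0,0,0,-1]
    - [0,0,0.7,0,0,0,-1]
    - [0,0,0.5,0,0,0,-1]
    - [0,0,0.15,0,0,0,-1]
    - [0,0,0.1,0,0,0,-1]

```text
t: 42.7
tool_pos: [0.5828, 0.0765, 0.2215]
tool_rot: [-2.173, -2.266, 0.003]
contact_force: [-2.5, -1.0, -0.3]
opening: 0.0089
grip_force: 30.0
```

Emit:
jog_arm:
  plan:
    - [0,0,0.04,0,0,0,-1]
    - [0,0,0,0,0,0,-1]

```text
t: 42.9
tool_pos: [0.5829, 0.0765, 0.2214]
tool_rot: [-2.174, -2.267, 0.002]
contact_force: [-4.4, -0.6, -1.2]
opening: 0.0093
grip_force: 29.9
```

Emit:
jog_arm:
  plan:
    - [0,0,0.0,0,0,0,-0.7]
    - [0,0,0,0,0,0,-0.5]
    - [0,0,0,0,0,0,-0.3]
    - [0,0,0,0,0,0,-0.2]
    - [0,0,0,0,0,0,-0.1]

```text
t: 43.4
tool_pos: [0.5837, 0.0765, 0.2216]
tool_rot: [2.174, 2.267, 0.001]
contact_force: [-1.4, -0.3, 0.6]
opening: 0.0385
grip_force: 0.0
```

Emit:
jog_arm:
  plan:
    - [0,0,-0.5,0,0,0,-0.1]
    - [0,0,-1,0,0,0,-0.1]
    - [0,0,-1,0,0,0,-0.1]
    - [0,0,-1,0,0,0,-0.1]
    - [0,0,0,0,0,0,-0.1]

```text
t: 43.9
tool_pos: [0.5852, 0.0765, 0.2961]
tool_rot: [2.171, 2.264, 0.008]
contact_force: [0.2, 1.0, 0.2]
opening: 0.0387
grip_force: 0.0
```

```bash
python3 - <<'E'
from h import *
hung("wrist");cards("top"); 
E
```

```text
hung 1607 top mid(stand) [0.182 0.081 0.232] min [0.176 0.065 0.205] max [0.187 0.097 0.236]
hung 1255 top mid(stand) [0.182 0.03  0.232] min [0.177 0.014 0.209] max [0.187 0.046 0.236]
hung 1224 top mid(stand) [ 0.183 -0.028  0.231] min [ 0.176 -0.043  0.205] max [ 0.188 -0.012  0.235]
tcp [0.5844 0.0765 0.2938] yaw 2.4 t 43.95
52 c [ 716.7 -224.7] size [26.9  6.5] long-90 -0.3 ztop 0.0755 tool units [-15.32   5.97   0.03]
137 c [ 657.9 -247.1] size [30.2  9.6] long-90 -9.6 ztop 0.0978 tool units [-16.32   2.99   0.02]
92 c [ 572.1 -301.9] size [ 8.9 29.9] long-90 30.5 ztop 0.0977 tool units [-18.88  -1.41  -0.  ]
```

Emit:
jog_arm:
  plan:
    - [-0.96,0.17,0,0,0,0,-0.1]
    - [-0.96,0.17,0,0,0,0,-0.1]
    - [-0.96,0.17,0,0,0,0,-0.1]
    - [-0.96,0.17,0,0,0,0,-0.1]
    - [-0.96,0.17,0,0,0,0,-0.1]
    - [-0.96,0.17,0,0,0,0,-0.1]
    - [-0.96,0.17,0,0,0,0,-0.1]
    - [-0.96,0.17,0,0,0,0,-0.1]

```text
t: 44.8
tool_pos: [0.6171, -0.0771, 0.2905]
tool_rot: [-2.174, -2.267, 0.001]
contact_force: [-0.3, 0.1, 0.4]
opening: 0.0383
grip_force: 0.0
```

Emit:
jog_arm:
  plan:
    - [-0.96,0.17,0,0,0,0,-0.1]
    - [-0.96,0.17,0.6,0,0,0,-0.1]
    - [-0.96,0.17,0.6,0,0,0,-0.1]
    - [-0.96,0.17,0.6,0,0,0,-0.1]
    - [-0.96,0.17,0.6,0,0,0,-0.1]
    - [-0.96,0.17,0.6,0,0,0,-0.1]
    - [-0.96,0.17,0.6,0,0,0,-0.1]
    - [-0.96,0.17,0.6,0,0,0,-0.1]

```text
t: 45.6
tool_pos: [0.6509, -0.2297, 0.206]
tool_rot: [-2.174, -2.267, 0.0]
contact_force: [-0.3, 0.0, 0.4]
opening: 0.0384
grip_force: 0.0
```

Emit:
jog_arm:
  plan:
    - [-0.96,0.17,0.4,0,0,0,-0.1]
    - [0,0,0,0,0,0.14,-0.1]
    - [0,0,0,0,0,0.14,-0.1]
    - [0,0,0,0,0,0,-0.1]

```text
t: 46.0
tool_pos: [0.655, -0.2482, 0.1989]
tool_rot: [-2.41, -2.015, 0.0]
contact_force: [0.1, 0.0, 0.3]
opening: 0.0386
grip_force: 0.0
```

```bash
python3 - <<'E'
from h import *
cards("wrist")
E
```

```text
tcp [ 0.655  -0.2482  0.1989] yaw -10.2 t 46.0
476 c [ 715.3 -225.5] size [ 9.3 29.9] long-90 0.1 ztop 0.0745 tool units [ 1.65  2.76 -0.  ]
755 c [ 656.9 -248.3] size [31.1  9.9] long-90 -12.1 ztop 0.0954 tool units [ 0.01  0.09 -0.  ]
718 c [ 568.6 -297.9] size [ 9.4 19.2] long-90 29.9 ztop 0.0951 tool units [-3.21 -3.81  0.  ]
```

Emit:
jog_arm:
  plan:
    - [0,0.08,1,0,0,0.03,-0.1]
    - [0,0,1,0,0,0,-0.1]
    - [0,0,1,0,0,0,-0.1]
    - [0,0,1,0,0,0,-0.1]
    - [0,0,1,0,0,0,-0.1]
    - [0,0,1,0,0,0,-0.1]
    - [0,0,0.5,0,0,0,-0.1]
    - [0,0,0,0,0,0,-0.1]

```text
t: 46.85
tool_pos: [0.6553, -0.2469, 0.0672]
tool_rot: [-2.43, -1.986, 0.002]
contact_force: [0.9, 0.5, 0.2]
opening: 0.0384
grip_force: 0.0
```

Emit:
jog_arm:
  plan:
    - [0,0,0,0,0,0,-0.5]
    - [0,0,0,0,0,0,-0.8]
    - [0,0,0,0,0,0,-1]
    - [0,0,0,0,0,0,-1]
    - [0,0,0,0,0,0,-1]
    - [0,0,0,0,0,0,-1]

```text
t: 47.45
tool_pos: [0.6572, -0.2478, 0.0708]
tool_rot: [2.432, 1.986, 0.001]
contact_force: [-1.1, -0.2, 4.7]
opening: 0.0093
grip_force: 30.8
```

Emit:
jog_arm:
  plan:
    - [0,0,-1,0,0,0,-1]
    - [0,0,-1,0,0,0,-1]
    - [0,0,-1,0,0,0,-1]
    - [0,0,-1,0,0,0,-1]
    - [0,0,-1,0,0,0,-1]
    - [0,0,-1,0,0,0,-1]
    - [0,0,-1,0,0,-0.15,-1]
    - [0,0,-1,0,0,-0.15,-1]

```text
t: 48.25
tool_pos: [0.656, -0.2472, 0.2291]
tool_rot: [-2.177, -2.263, 0.001]
contact_force: [0.2, -0.6, -0.8]
opening: 0.009
grip_force: 29.9
```

Emit:
jog_arm:
  plan:
    - [0.97,-0.22,-1,0,0,0,-1]
    - [0.97,-0.22,-1,0,0,0,-1]
    - [0.97,-0.22,-1,0,0,0,-1]
    - [0.97,-0.22,-0.8,0,0,0,-1]
    - [0.97,-0.22,0,0,0,0,-1]
    - [0.97,-0.22,0,0,0,0,-1]
    - [0.97,-0.22,0,0,0,0,-1]
    - [0.97,-0.22,0,0,0,0,-1]

```text
t: 49.05
tool_pos: [0.6149, -0.0918, 0.3035]
tool_rot: [-2.181, -2.257, 0.002]
contact_force: [0.3, -0.1, 0.4]
opening: 0.0091
grip_force: 30.0
```

Emit:
jog_arm:
  plan:
    - [0.97,-0.22,0,0,0,0,-1]
    - [0.97,-0.22,0,0,0,0,-1]
    - [0.97,-0.22,0,0,0,0,-1]
    - [0.97,-0.22,0,0,0,0,-1]
    - [0.97,-0.22,0,0,0,0,-1]
    - [0.97,-0.2,0,0,0,0,-1]
    - [0,0,0,0,0,0,-1]
    - [0,0,0,0,0,0,-1]

```text
t: 49.85
tool_pos: [0.5859, 0.0224, 0.3054]
tool_rot: [2.182, 2.26, -0.0]
contact_force: [0.9, -0.1, -0.8]
opening: 0.01
grip_force: 29.9
```

```bash
python3 - <<'E'
from h import *
held()
E
```

```text
tcp [0.5859 0.0224 0.3054] stand [ 0.181  -0.0813  0.2984] yaw-stand deg -0.4 open 0.01 f [ 0.9 -0.1 -0.8]
card in tool 3920 [-0.0238 -0.0259  0.02  ] [0.0224 0.0281 0.0705]
```

Emit:
jog_arm:
  plan:
    - [0,0,0.7,0,0,0,-1]
    - [0,0,0.7,0,0,0,-1]
    - [0,0,0.7,0,0,0,-1]
    - [0,0,0.7,0,0,0,-1]
    - [0,0,0.7,0,0,0,-1]
    - [0,0,0.5,0,0,0,-1]
    - [0,0,0.15,0,0,0,-1]
    - [0,0,0.08,0,0,0,-1]

```text
t: 50.7
tool_pos: [0.5852, 0.0219, 0.22]
tool_rot: [-2.182, -2.258, 0.003]
contact_force: [-3.8, 0.5, 0.8]
opening: 0.0092
grip_force: 30.0
```

Emit:
jog_arm:
  plan:
    - [0,0,0,0,0,0,-1]
    - [0,0,0,0,0,0,-1]

```text
t: 50.9
tool_pos: [0.5854, 0.0219, 0.2208]
tool_rot: [-2.182, -2.258, 0.002]
contact_force: [-5.1, 0.5, -1.9]
opening: 0.0092
grip_force: 29.9
```

Emit:
jog_arm:
  plan:
    - [0,0,0.0,0,0,0,-0.7]
    - [0,0,0,0,0,0,-0.5]
    - [0,0,0,0,0,0,-0.3]
    - [0,0,0,0,0,0,-0.2]
    - [0,0,0,0,0,0,-0.1]

```text
t: 51.4
tool_pos: [0.5863, 0.0219, 0.221]
tool_rot: [2.183, 2.258, 0.001]
contact_force: [1.0, 1.5, -0.4]
opening: 0.0385
grip_force: 0.0
```

Emit:
jog_arm:
  plan:
    - [0,0,-0.5,0,0,0,-0.1]
    - [0,0,-1,0,0,0,-0.1]
    - [0,0,-1,0,0,0,-0.1]
    - [0,0,-1,0,0,0,-0.1]
    - [0,0,-1,0,0,0,-0.1]
    - [0,0,-1,0,0,0,-0.1]
    - [0,0,-1,0,0,0,-0.1]

```text
t: 52.1
tool_pos: [0.5861, 0.0219, 0.3525]
tool_rot: [2.183, 2.258, 0.001]
contact_force: [-0.3, 0.5, 0.2]
opening: 0.0386
grip_force: 0.0
```

Emit:
jog_arm:
  plan:
    - [-1,0,0,0,0,0,-0.1]
    - [-1,0,0,0,0,0,-0.1]
    - [-1,0,0,0,0,0,-0.1]
    - [-1,0,0,0,0,0,-0.1]
    - [-1,0,0,0,0,0,-0.1]
    - [-1,0,0,0,0,0,-0.1]
    - [-1,0,0,0,0,0,-0.1]
    - [-1,0,0,0,0,0,-0.1]

```text
t: 52.9
tool_pos: [0.5916, -0.1389, 0.3517]
tool_rot: [2.183, 2.258, 0.001]
contact_force: [0.5, 0.9, -0.1]
opening: 0.0384
grip_force: 0.0
```

```bash
python3 - <<'E'
from h import *
hung("top");cards("top");im=hung("scene"); save(cv2.resize(im[140:370,190:430],(720,600)),"s9.png")
E
```

```text
hung 188 top mid(stand) [ 0.185 -0.083  0.233] min [ 0.176 -0.099  0.205] max [ 0.19  -0.068  0.237]
hung 177 top mid(stand) [ 0.184 -0.028  0.234] min [ 0.177 -0.044  0.205] max [ 0.189 -0.012  0.238]
hung 186 top mid(stand) [0.183 0.082 0.233] min [0.176 0.063 0.205] max [0.189 0.097 0.237]
hung 185 top mid(stand) [0.183 0.031 0.233] min [0.175 0.013 0.205] max [0.188 0.046 0.237]
tcp [ 0.5914 -0.1416  0.3514] yaw 1.8 t 52.95
hung 213 top mid(stand) [ 0.181 -0.084  0.232] min [ 0.172 -0.1    0.205] max [ 0.188 -0.067  0.236]
hung 227 top mid(stand) [ 0.18  -0.028  0.234] min [ 0.171 -0.045  0.205] max [ 0.187 -0.013  0.238]
hung 234 top mid(stand) [0.18  0.03  0.234] min [0.172 0.013 0.205] max [0.188 0.045 0.238]
hung 237 top mid(stand) [0.181 0.08  0.233] min [0.171 0.064 0.205] max [0.188 0.098 0.237]
```

View pics/s9.png

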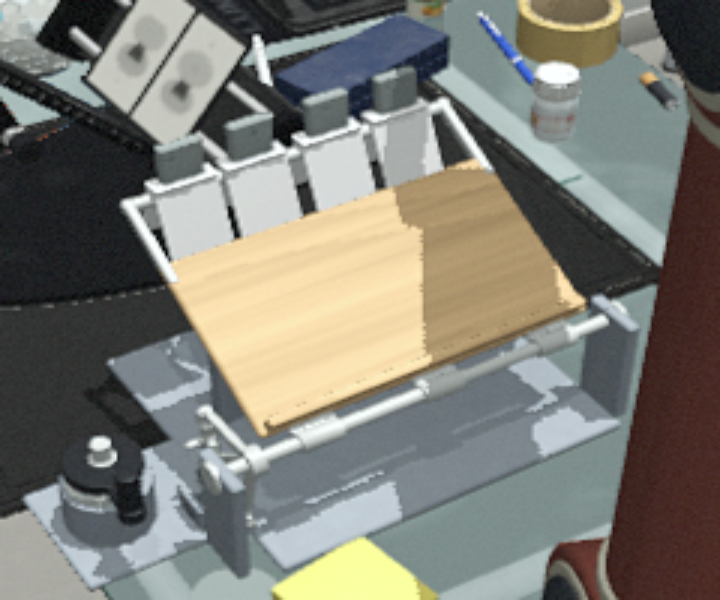

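All four cards hang upright on the bar, from (180,190) to (400,120). The lever points at the robot and the board rests in its second notch, so I hand in.

```bash
python3 -c "
from station import ctrl
print(ctrl.finish_job())"
```

```text
the job is handed in; nothing more can be done
None
```

I handed the job in at about 53 s of the 210 s allowed. By my camera and force checks, the board rests in its second notch (about 0.49 rad), the lock handle is turned and dropped, and all four cards hang upright on the bar. The hand-in returned no verdict, and I judged the pawl from force and crops rather than a direct reading.

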